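# Load the battery charger and switch it on

## Task

Put the loose batteries on charge: pull the charger's tray out to its stop and load every battery lying on the worktop, each into a bay of its own (any bay), flat end pressed against the spring and button end snapped down under the steel lip against the contact. Then push the tray fully home, and only after that press the raised right end of the rocker switch down so that its left end tips up. Leave the mug, egg cup and spice tin where they stand.

Things in the scene. Friction and masses are not known exactly. Their poses are not given: they have to be found in the camera images.
- cell_1: loose battery cell, C size: cylinder 26 mm diameter, 50 mm long overall, 65 g, grey sleeve, a white band near the button end, a small round button (8 mm diameter, 2 mm high, included in the 50 mm) at one end, the other end flat; faint facets keep it from rolling away. Origin: centre of the cell. x axis: along the cell towards the button. Starts lying right of the charger. May be absent.
- cell_1_button (a point): outer face of the button of cell_1, on the axis, 25 mm along +x from its origin
- cell_2: loose battery cell, C size: cylinder 26 mm diameter, 50 mm long overall, 65 g, grey sleeve, a white band near the button end, a small round button (8 mm diameter, 2 mm high, included in the 50 mm) at one end, the other end flat; faint facets keep it from rolling away. Origin: centre of the cell. x axis: along the cell towards the button. Starts lying right of the charger. May be absent.
- cell_2_button (a point): outer face of the button of cell_2, on the axis, 25 mm along +x from its origin
- cell_3: loose battery cell, C size: cylinder 26 mm diameter, 50 mm long overall, 65 g, grey sleeve, a white band near the button end, a small round button (8 mm diameter, 2 mm high, included in the 50 mm) at one end, the other end flat; faint facets keep it from rolling away. Origin: centre of the cell. x axis: along the cell towards the button. Starts lying right of the charger. May be absent.
- cell_3_button (a point): outer face of the button of cell_3, on the axis, 25 mm along +x from its origin
- cell_4: loose battery cell, C size: cylinder 26 mm diameter, 50 mm long overall, 65 g, grey sleeve, a white band near the button end, a small round button (8 mm diameter, 2 mm high, included in the 50 mm) at one end, the other end flat; faint facets keep it from rolling away. Origin: centre of the cell. x axis: along the cell towards the button. Starts lying right of the charger. May be absent.
- cell_4_button (a point): outer face of the button of cell_4, on the axis, 25 mm along +x from its origin
- bay_1 (a point): leftmost of four bays in the tray (56 mm apart): where the centre of a seated cell lies, 20 mm above the tray floor, 28 mm above the worktop. x runs along the bay from the spring (front, robot's side) to the fixed contact (rear), y left, z up. The cell rests on two low ridges (11 mm half width, tops 10 mm below the bay axis); no walls beside it: 25 mm or more free for a finger each side, neighbours loaded
- bay_1_contact (a point): fixed contact of the leftmost bay, 25 mm along +x of bay_1; a seated cell's button touches it. Over it a steel retaining lip, 26 mm wide, reaches 5 mm out over the bay (edge at x = +20 mm from bay_1, underside 15 mm and top 18 mm above the bay axis), so no level cell drops in: hold its flat end low against the spring, button end 30 deg up, push the spring in 6 to 12 mm, then swing down past the lip
- bay_2 (a point): second from left of four bays in the tray (56 mm apart): where the centre of a seated cell lies, 20 mm above the tray floor, 28 mm above the worktop. x runs along the bay from the spring (front, robot's side) to the fixed contact (rear), y left, z up. The cell rests on two low ridges (11 mm half width, tops 10 mm below the bay axis); no walls beside it: 25 mm or more free for a finger each side, neighbours loaded
- bay_2_contact (a point): fixed contact of the second from left bay, 25 mm along +x of bay_2; a seated cell's button touches it. Over it a steel retaining lip, 26 mm wide, reaches 5 mm out over the bay (edge at x = +20 mm from bay_2, underside 15 mm and top 18 mm above the bay axis), so no level cell drops in: hold its flat end low against the spring, button end 30 deg up, push the spring in 6 to 12 mm, then swing down past the lip
- bay_3 (a point): third from left of four bays in the tray (56 mm apart): where the centre of a seated cell lies, 20 mm above the tray floor, 28 mm above the worktop. x runs along the bay from the spring (front, robot's side) to the fixed contact (rear), y left, z up. The cell rests on two low ridges (11 mm half width, tops 10 mm below the bay axis); no walls beside it: 25 mm or more free for a finger each side, neighbours loaded
- bay_3_contact (a point): fixed contact of the third from left bay, 25 mm along +x of bay_3; a seated cell's button touches it. Over it a steel retaining lip, 26 mm wide, reaches 5 mm out over the bay (edge at x = +20 mm from bay_3, underside 15 mm and top 18 mm above the bay axis), so no level cell drops in: hold its flat end low against the spring, button end 30 deg up, push the spring in 6 to 12 mm, then swing down past the lip
- bay_4 (a point): rightmost of four bays in the tray (56 mm apart): where the centre of a seated cell lies, 20 mm above the tray floor, 28 mm above the worktop. x runs along the bay from the spring (front, robot's side) to the fixed contact (rear), y left, z up. The cell rests on two low ridges (11 mm half width, tops 10 mm below the bay axis); no walls beside it: 25 mm or more free for a finger each side, neighbours loaded
- bay_4_contact (a point): fixed contact of the rightmost bay, 25 mm along +x of bay_4; a seated cell's button touches it. Over it a steel retaining lip, 26 mm wide, reaches 5 mm out over the bay (edge at x = +20 mm from bay_4, underside 15 mm and top 18 mm above the bay axis), so no level cell drops in: hold its flat end low against the spring, button end 30 deg up, push the spring in 6 to 12 mm, then swing down past the lip
- tray (a joint): how far the charger's tray is pulled out, m: 0 fully home, 0.09 at its stop. Slides towards the robot along -x of point handle; friction 4 N. It starts 0 to 25 mm out.
- handle (a point): middle of the steel bar handle on the tray's front: the bar runs along this point's y, 100 mm long, about 10 mm thick, 35 mm in front of the tray's front panel, 34 mm above the worktop; can be pinched from above (room of about 28 mm between bar and panel). x points from the robot into the charger. The front panel is 252 mm wide and tops out 57 mm above the worktop. The handle moves with the tray.
- charger: white battery charger fixed on the worktop, 120 mm deep (x), 256 mm wide (y), 60 mm high; origin: centre of its underside; tray front faces -x, rocker on top. Each bay's spring: a steel disc (18 mm diameter, on the bay axis) 22 mm in front of the bay's point when free; can be pushed in 15 mm, 1.4 N at first, 6.7 N at its stop; 2.5 N on a seated cell. The block behind it starts 39 mm from the bay's point, its top 2 mm above the axis
- rocker (a joint): tilt of the rocker switch, rad: starts near -0.2 (off: right end up); +0.2 is on (right end down, left end up). Stiff: it stays where it is left; about 2 N on its end moves it.
- rocker_right (a point): top of the rocker's right (-y) end, where to press: the paddle is 80 mm long (y), 34 mm wide (x), pivots at its middle; this point is 30 mm from the pivot, 10 mm from the end, and goes down about 12 mm, from about 82 to 70 mm above the worktop
- mug: bystander: small terracotta mug, 64x88x49 mm, on a cork coaster at the front left; origin at the centre of its underside; to be left alone
- spice_tin: bystander: white spice tin, 65x65x62 mm, behind the cells; origin at the centre of its underside; to be left alone
- egg_cup: bystander: cream egg cup, 47x47x48 mm, at the front; origin at the centre of its underside; to be left alone

How it is judged:
By the outcome, as a careful person would: the job done as asked, in the order asked, and still so for the second after the job is handed in, with the robot touching nothing.
Of cell_1, cell_2, cell_3, cell_4 only 3 to 4 are there at a start; the rules pass over those that are not, and their reading is None.
At some moment in a run one of cell_1, cell_2, cell_3, cell_4 may be knocked a few centimetres aside while the robot is not near it.
Once in a run the grip may slacken for a moment while it holds something.
It also fails if it takes over 210 s, if anything falls off the work surface, if the arm or the gripper's body presses on something with over 40 N, if the wrist force passes 120 N, or if a joint passes its speed limit or range.

## Robot

A 6-joint arm with a two-finger parallel gripper is mounted at the origin on a cart in front of the work surface, level with it; the furniture and walls round the work are solid. World frame = base frame: x ahead of the robot, y to its left, z up, the work surface at z = 0. Lengths are in m, angles in rad, forces in N, time in s.
With the tool pointing down it reaches from about 0.2 to 0.875 m from the base axis. Payload 3.4 kg.
Tool frame: the origin (TCP) lies between the finger pads; the fingertips stand 25 mm ahead of it and the grasp point (between the pads) lies 6 mm ahead of it (r.nose_length is the z of the fingertips in the tool frame, in m); z points along the fingers, x is the direction in which the jaws open and shut, and the axes are right-handed (so a half turn about z gives the same grasp; the last joint's range is limited). The gripper opens to 94 mm and grips with 3 to 60 N. Pads are 16 mm wide; open, the fingers measure 119 mm over their backs; the gripper's body (75 mm by 177 mm) begins 78 mm behind the grasp point.
Start: joints at [-1.399, 0.276, 1.505, -0, 1.361, -0.121], TCP at [0.166, -0.551, 0.204] pointing down, gripper open.
Joint ranges: [-2.89, 2.89], [-0.75, 2.08], [0.22, 2.7], [-1.18, 4.32], [0.11, 2.71], [-2.7, 2.7]. Speed limits (rad/s): [2.57, 2.57, 3.14, 3.14, 3.14, 3.14].

## Interface

Orientations are given as a unit quaternion [w, x, y, z].
In Python, from plant import r, gripper_to, inverse_kinematics, vision, models, telemetry gives the robot as it stands. Calls block until the motion is done:
- r.move_to(position, orientation): joint-space move of the TCP to a pose.
- r.move_l(position, rot=None, vel=0.15, guard=None): straight line of the TCP; rot=None keeps the orientation; vel is the mean speed in m/s. With guard (N) it stops when the force on the tool has changed by that much, and returns True; else False.
- r.movej(angles): joint-space move.
- gripper_to(opening, f_grip=None): finger opening in m; f_grip is the grip in N (None keeps the last); returns when the fingers have stopped.
- r.hold(seconds).
- inverse_kinematics(position, orientation): joint angles nearest the present ones, or None.
- vision.snapshot(name): name is "scene" or "top"; returns the picture (384x512x3 uint8, red, green, blue); there is no depth.
- vision.get_calibration(name): a dict with "fx", "fy", "cx", "cy" (pixels), "position" and "orientation" of the camera in the world. Camera axes: x right, y down, z forward; pixel columns grow to the right and rows downward; lengths in m; the calibration is good to about 2 mm. A picture is of the moment at which its call begins. get_calibration takes no time and is no camera call.
A pose or a line that the arm cannot do raises r.PlanningError and nothing moves.
- r.sign_off(): hands the job in, once; it reports no verdict.
Trained networks look in the newest picture that a camera, given by its name, has taken for a name from the list of things; names that differ only in an ending like _2 or _b are one class to them, and where a whole thing is asked for, a point or a joint stands for the part that bears it (a point fixed in the world has none). Each returns a list of dicts, best first, with "score" (0 to 1); they miss things now and then, are a little off and sometimes report something else, mostly with a low value. They report only what shows in the picture. A call takes as long as a camera call.
- models.boxes_of(thing, camera): "at" ([x, y, z] in m, in world coordinates, good to about 4 mm: the middle of the surface that is visible of it).
- models.regions_of(thing, camera): "pixels" (384x512 bool, what is visible of it).
- models.mark_of(thing, camera): "at" ([x, y, z] in m, in world coordinates, good to about 4 mm: a listed point, or the origin of a listed thing).
Readings, each from a call of its own:
- telemetry.current_t(): time.
- telemetry.current_joints(): joint angles.
- telemetry.current_dq(): joint speeds.
- telemetry.current_joint_efforts(): joint torques, N m.
- telemetry.current_ee_pos(): TCP position.
- telemetry.current_tool_rot(): TCP orientation.
- telemetry.current_wrist_force(): force on the tool from outside, world axes, zero at the start.
- telemetry.current_torque(): the same for the moment, N m.
- telemetry.current_opening(): finger opening in m.
Only numpy, scipy, OpenCV 4.12 (cv2) and the standard library are available. Lean on these libraries where they do the work, as an engineer would, in place of code of your own. Each camera call takes 0.05 s, during which the arm holds its last target.

## Working session

There is one attempt and no reset: what is moved stays moved. The work goes in short steps, each a Python script; the robot and the scene stay as the last script left them, time stands still between calls to the robot, and variables do not carry over. Pictures are saved under pics/ and viewed, and the job is handed in when it is done.

```bash
ls; mkdir -p pics; python3 - <<'E'
from plant import r, gripper_to, inverse_kinematics, vision, models, telemetry
import cv2
for n in ["scene","top"]:
    im=vision.snapshot(n); cv2.imwrite(f"pics/a_{n}.png",im[:,:,::-1]); c=vision.get_calibration(n); print(n,c)
    for t in ["cell_1","handle","bay_1","rocker_right","charger","mug","egg_cup","spice_tin"]:
        print(t,[( [round(float(v),3) for v in d["at"]],round(d["score"],2)) for d in models.mark_of(t,n)])
print(telemetry.current_t(),r.nose_length,telemetry.current_tool_rot())
E
```

```text
pics
scene {'fx': 376.3718256058325, 'fy': 376.3718256058325, 'cx': 254.06302774083824, 'cy': 198.89246297496837, 'position': array([0.19418236, 0.39489542, 0.72386251]), 'orientation': array([ 0.12411221, -0.36441253,  0.86600805, -0.3191077 ])}
cell_1 [([0.488, -0.242, 0.011], 0.67), ([0.425, -0.142, 0.014], 0.67), ([0.634, -0.224, 0.014], 0.53), ([0.44, -0.128, 0.012], 0.32), ([0.765, -0.119, 0.001], 0.26)]
handle [([0.534, 0.139, 0.034], 0.88)]
bay_1 [([0.64, 0.226, 0.026], 0.95), ([0.641, 0.06, 0.032], 0.84), ([0.639, 0.17, 0.027], 0.56)]
rocker_right [([0.675, 0.114, 0.083], 0.91), ([0.425, -0.143, 0.015], 0.61)]
charger [([0.663, 0.142, -0.007], 0.9), ([0.632, -0.227, 0.013], 0.24)]
mug [([0.343, 0.209, 0.008], 0.88)]
egg_cup [([0.366, -0.058, -0.001], 0.68), ([0.638, 0.169, 0.027], 0.31)]
spice_tin [([0.767, -0.121, 0.001], 0.58)]
top {'fx': 484.8454321754946, 'fy': 484.8454321754946, 'cx': 256.17479757680064, 'cy': 188.0024607039287, 'position': array([ 4.92025808e-01, -1.04990217e-03,  1.22105728e+00]), 'orientation': array([-0.01614578,  0.7152792 , -0.6983628 ,  0.02010943])}
cell_1 [([0.493, -0.241, 0.011], 0.63), ([0.634, -0.224, 0.013], 0.46), ([0.65, -0.211, 0.018], 0.46)]
handle [([0.543, 0.138, 0.036], 0.74), ([0.343, 0.211, 0.006], 0.6)]
bay_1 [([0.647, -0.213, 0.017], 0.72)]
rocker_right [([0.674, 0.114, 0.076], 0.87)]
charger [([0.663, 0.142, 0.001], 0.76), ([0.491, -0.237, 0.009], 0.65), ([0.427, -0.146, 0.013], 0.5)]
mug [([0.344, 0.209, 0.007], 0.95)]
egg_cup [([0.369, -0.057, -0.001], 0.51)]
spice_tin [([0.769, -0.118, -0.002], 0.45)]
0.9 0.025 [ 3.19538170e-05  8.02690706e-01 -5.96395530e-01  4.04498433e-05]
```

View pics/a_scene.png

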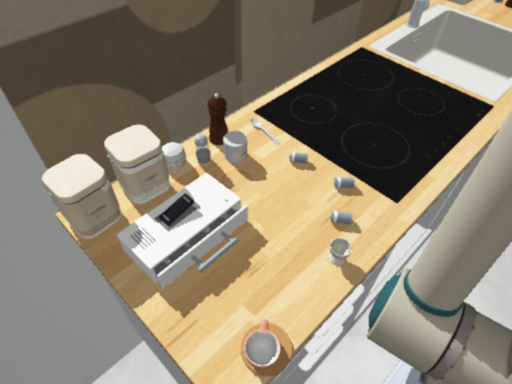

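View pics/a_top.png

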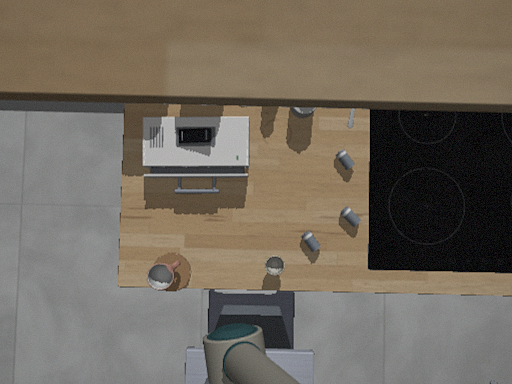

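```bash
cat > h.py <<'E'
from plant import r, gripper_to, inverse_kinematics, vision, models, telemetry
import numpy as np, cv2
from scipy.spatial.transform import Rotation as R
def cal(n):
    c=vision.get_calibration(n); q=c["orientation"]; M=R.from_quat([q[1],q[2],q[3],q[0]]).as_matrix(); return c,M
def ray(n,u,v,z):
    c,M=cal(n); d=M@np.array([(u-c["cx"])/c["fx"],(v-c["cy"])/c["fy"],1]); p=c["position"]; return p+d*(z-p[2])/d[2]
def proj(n,p):
    c,M=cal(n); q=M.T@(np.array(p)-c["position"]); return c["fx"]*q[0]/q[2]+c["cx"],c["fy"]*q[1]/q[2]+c["cy"]
def quat(M):
    q=R.from_matrix(M).as_quat(); return np.array([q[3],q[0],q[1],q[2]])
def tool(xdir,zdir=(0,0,-1)):
    z=np.array(zdir,float); z/=np.linalg.norm(z); x=np.array(xdir,float); x-=x@z*z; x/=np.linalg.norm(x)
    return quat(np.stack([x,np.cross(z,x),z],1))
def crop(n,u,v,w,h,name,s=5,im=None):
    if im is None: im=vision.snapshot(n)
    u0=max(0,int(u-w/2)); v0=max(0,int(v-h/2)); c=im[v0:v0+h,u0:u0+w,::-1]
    cv2.imwrite("pics/"+name+".png",cv2.resize(c,None,fx=s,fy=s,interpolation=cv2.INTER_CUBIC)); return im
def mk(t,n):
    return [(np.round(d["at"],3).tolist(),round(d["score"],2)) for d in models.mark_of(t,n)]
E
python3 - <<'E'
from h import *
im=vision.snapshot("top"); 
crop("top",335,200,110,110,"b_cells",6,im); crop("top",195,155,130,90,"b_ch",6,im)
for d in models.regions_of("cell_1","top")+models.regions_of("mug","top")[:1]:
    m=d["pixels"]; v,u=np.nonzero(m); print(d["score"],m.sum(),u.min(),u.max(),v.min(),v.max(), cv2.minAreaRect(np.stack([u,v],1).astype(np.float32)))
for t in ["cell_1_button","bay_1","bay_1_contact"]: print(t,mk(t,"top"))
im=vision.snapshot("scene");crop("scene",325,190,110,100,"b_cells2",6,im); crop("scene",185,215,140,110,"b_ch2",5,im)
for t in ["cell_1_button","bay_1_contact"]: print(t,mk(t,"scene"))
E
```

```text
0.73 215 341 360 207 226 ((350.2500305175781, 216.25003051757812), (20.50609588623047, 9.899495124816895), 45.0)
0.69 202 336 353 150 169 ((344.9146423339844, 159.26829528808594), (19.99024200439453, 10.77599048614502), 51.34019470214844)
0.46 185 303 319 233 251 ((311.0, 241.5), (19.600000381469727, 9.800000190734863), 53.13010025024414)
0.92 681 147 180 261 290 ((164.0, 276.0), (27.166156768798828, 34.67550277709961), 83.6598129272461)
cell_1_button [([0.506, -0.224, 0.015], 0.55)]
bay_1 []
bay_1_contact []
cell_1_button [([0.508, -0.226, 0.018], 0.64)]
bay_1_contact []
```

```bash
cd pics; python3 -c "
import cv2,numpy as np
a=[cv2.resize(cv2.imread(f),(400,300)) for f in ['b_cells.png','b_cells2.png','b_ch.png','b_ch2.png']]
cv2.imwrite('b_all.png',np.vstack([np.hstack(a[:2]),np.hstack(a[2:])]))"
```

```text
(no output)
```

View pics/b_all.png

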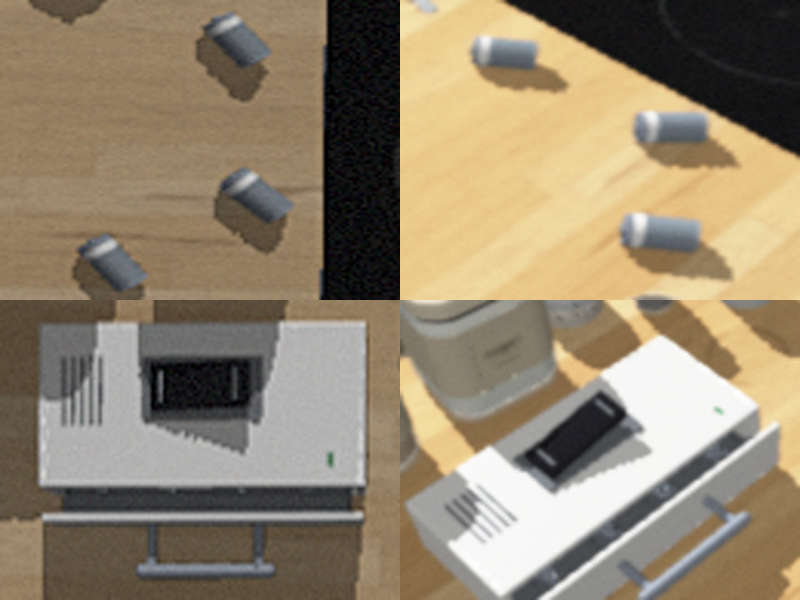

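```bash
python3 - <<'E'
from h import *
for u,v in [(174.8,191),(218.7,191)]: print(ray("top",u,v,0.034))
im=vision.snapshot("top")
# bar rows at several columns
g=im.astype(int).sum(2)
for u in (182,190,196,202,210): print(u,g[172:200,u])
# charger front edge corners, top z=.06
print(ray("top",143,165,.06),ray("top",249,165,.06), ray("top",143,116,.06),ray("top",249,116,.06))
E
```

```text
[0.54087995 0.19201604 0.034     ]
[0.54346366 0.0846186  0.034     ]
182 [167 276 503 523 309 207 222 229 245 266 246 250 253 252 239 234 194 349
 429 338 225 181 211 219 225 228 233 213]
190 [147 273 509 510 285 208 216 229 222 259 236 245 236 238 239 231 210 341
 444 353 238 174 205 231 228 224 220 243]
196 [131 283 522 501 272 188 226 233 239 245 242 234 244 239 243 239 211 344
 434 352 232 170 215 232 233 237 236 222]
202 [146 285 519 506 272 197 222 235 225 248 240 261 231 244 245 255 247 373
 419 349 242 219 238 237 228 225 238 211]
210 [150 284 519 504 286 194 218 232 244 247 253 251 242 255 242 239 220 357
 427 349 223 193 232 244 222 233 236 219]
[0.60041373 0.26603542 0.06      ] [0.60661752 0.01170479 0.06      ] [0.71901385 0.27027162 0.06      ] [0.72541264 0.01461943 0.06      ]
```

```bash
python3 - <<'E'
from h import *
im=vision.snapshot("scene"); crop("scene",190,225,150,110,"c",5,im)
E
```

```text
(no output)
```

View pics/c.png

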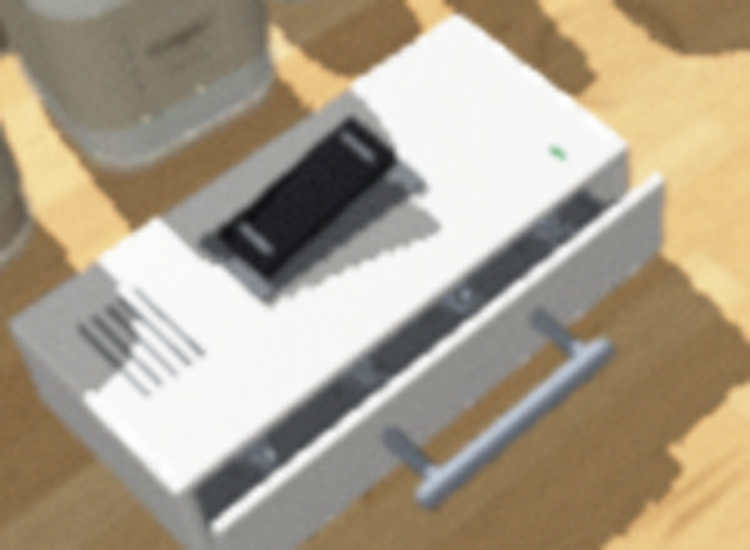

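```bash
python3 - <<'E'
from h import *
P=[ray("scene",115+a/5,170+b/5,.06) for a,b in [(178,492),(628,150),(458,12),(8,325)]]
for p in P: print(p.round(4))
print("yaw", np.degrees(np.arctan2(-(P[0]-P[1])[0],(P[0]-P[1])[1])),np.degrees(np.arctan2(-(P[3]-P[2])[0],(P[3]-P[2])[1])))
a=ray("scene",115+425/5,170+495/5,.034);b=ray("scene",115+605/5,170+350/5,.034);print(a,b)
E
```

```text
[0.5966 0.2688 0.06  ]
[0.6014 0.0187 0.06  ]
[0.7226 0.0181 0.06  ]
[0.713 0.274 0.06 ]
yaw 1.083449718535165 2.1502541416439462
[0.5405576  0.19183696 0.034     ] [0.54134696 0.08965092 0.034     ]
```

```bash
cat >> h.py <<'E'
YAW=np.radians(1.4)
EX=np.array([np.cos(YAW),np.sin(YAW),0]); EY=np.array([-np.sin(YAW),np.cos(YAW),0]); EZ=np.array([0,0,1.])
E
python3 - <<'E'
from h import *
hd=np.array([.542,.139,0])
q=tool(EX); q2=tool(-EX)
for qq in (q,q2): print(inverse_kinematics(hd+[0,0,.2],qq))
j=[inverse_kinematics(hd+[0,0,.2],qq) for qq in (q,q2)]
Q=q if j[1] is None or abs(j[0][5])<abs(j[1][5]) else q2
gripper_to(.031,20)
r.move_to(hd+[0,0,.2],Q)
r.move_l(hd+[0,0,.08],vel=.2)
print(r.move_l(hd+[0,0,.040],vel=.1,guard=6), telemetry.current_ee_pos())
print(telemetry.current_wrist_force())
gripper_to(0,25); print(telemetry.current_opening(),telemetry.current_ee_pos(),telemetry.current_wrist_force())
p0=np.array(telemetry.current_ee_pos())
print(r.move_l(p0-EX*.1,vel=.07,guard=15),telemetry.current_ee_pos(),telemetry.current_wrist_force(),telemetry.current_t())
E
```

```text
[ 1.26696393e-01  2.54680771e-01  1.54395230e+00 -4.44089210e-16
  1.34295958e+00  1.02261784e-01]
None
False [0.54260415 0.13908968 0.04065216]
[ 0.59503921 -0.59148928  0.13091176]
0.0002959723268719706 [0.54199571 0.1390078  0.04001395] [-0.42641978 -0.67080948 -0.53899167]
False [0.44256513 0.13658683 0.04001921] [ 0.71704656  0.08778563 -0.72871512] 8.7917
```

```bash
python3 - <<'E'
from h import *
im=vision.snapshot("scene"); crop("scene",190,225,160,120,"d",5,im)
E
```

```text
(no output)
```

View pics/d.png

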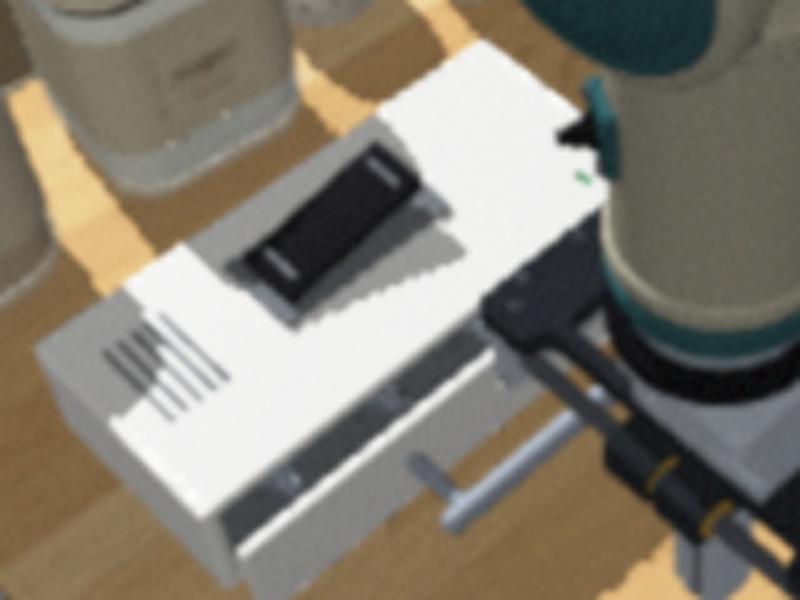

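```bash
python3 - <<'E'
from h import *
im=vision.snapshot("top"); crop("top",200,200,150,120,"e",5,im)
print(proj("top",telemetry.current_ee_pos()),telemetry.current_opening(), mk("handle","top"))
E
```

```text
(np.float64(195.9578537085157), np.float64(231.95290176588486)) 0.0006123843065805074 [([0.544, 0.134, 0.038], 0.68)]
```

View pics/e.png

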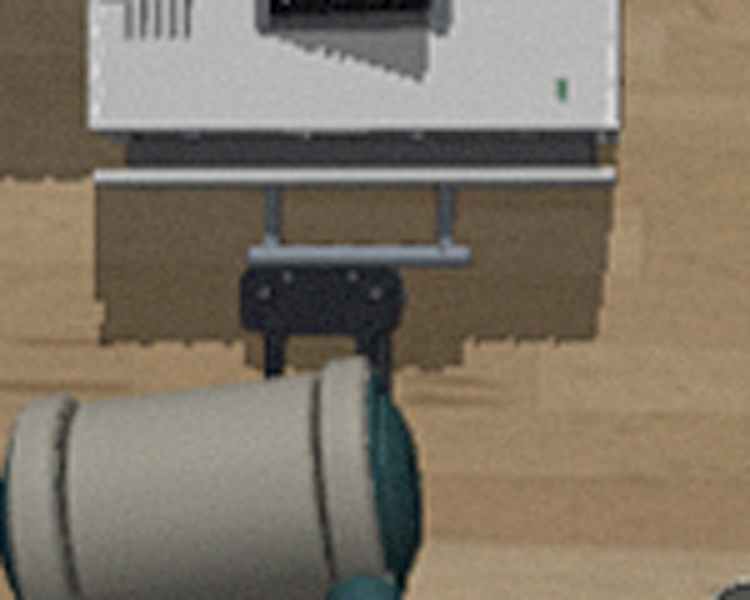

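```bash
python3 - <<'E'
from h import *
P=lambda *a: print(*a, telemetry.current_opening().__round__(4),np.round(telemetry.current_ee_pos(),4),np.round(telemetry.current_wrist_force(),2))
gripper_to(.031,20); P("open")
hd=np.array([.542,.139,0])
r.move_l(np.array(telemetry.current_ee_pos())+[0,0,.06],vel=.2)
r.move_l(hd+[0,0,.1],vel=.2);P("above")
crop("scene",190,225,160,120,"f1",5)
r.move_l(hd+[0,0,.040],vel=.08,guard=6);P("down")
im=crop("scene",190,225,160,120,"f2",5)
gripper_to(.0,25);P("closed")
im=crop("scene",190,225,160,120,"f3",5)
E
cd pics;python3 -c "
import cv2,numpy as np
a=[cv2.resize(cv2.imread(f),(400,300)) for f in ['f1.png','f2.png','f3.png']]
cv2.imwrite('f.png',np.vstack([np.hstack(a[:2]),np.hstack([a[2],a[2]])]))"
```

```text
open 0.0311 [0.4421 0.1366 0.04  ] [-0.   -0.63 -0.43]
above 0.0309 [0.54   0.1388 0.0984] [-0.26  0.52 -0.3 ]
down 0.0309 [0.5424 0.1391 0.0404] [-0.69 -0.42  0.19]
closed 0.0004 [0.542 0.139 0.04 ] [ 0.06 -0.61  0.65]
```

View pics/f.png

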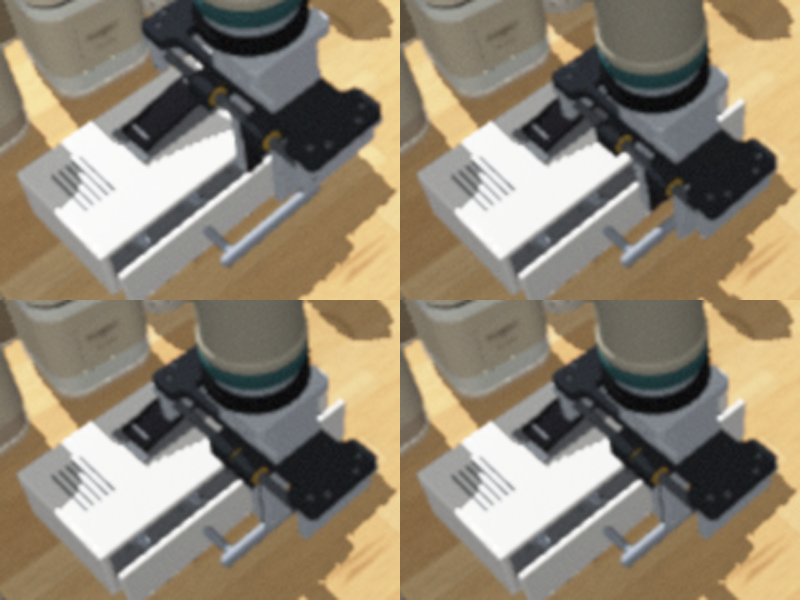

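View pics/f3.png

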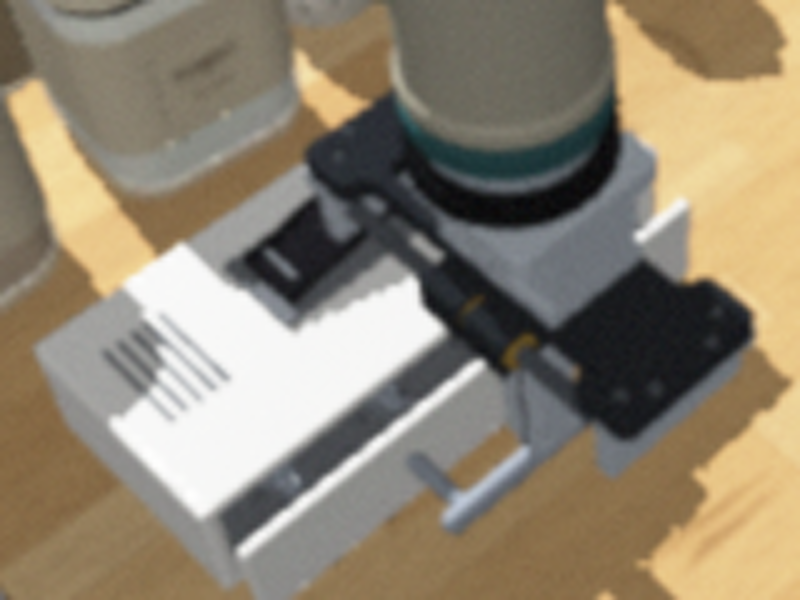

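View pics/f2.png

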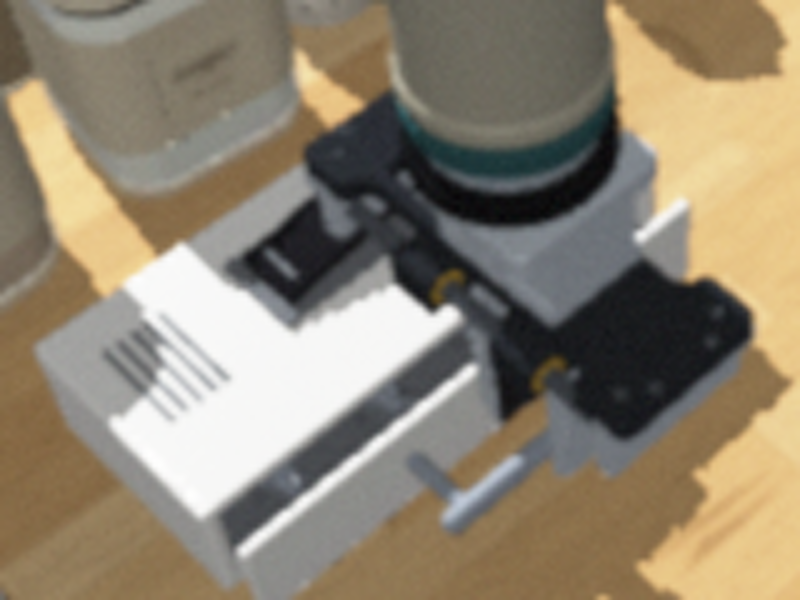

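```bash
python3 - <<'E'
from h import *
for z in (.015,.034,.045,.06,.09):
    u,v=proj("scene",[.542,.147,z]); print(z,(u-110)*5,(v-165)*5)
P=lambda *a: print(*a, telemetry.current_opening().__round__(4),np.round(telemetry.current_ee_pos(),4),np.round(telemetry.current_wrist_force(),2))
for z in (.033,.026):
    print(r.move_l([.542,.139,z],vel=.04,guard=5));P()
crop("scene",190,225,160,120,"f4",5)
E
```

```text
0.015 532.5539952309605 475.8685203364638
0.034 529.9218791631951 452.64656917708294
0.045 528.3537193612023 438.81141548536175
0.06 526.1606443848518 419.4629222280298
0.09 521.5744945211477 379.00142835669214
True
0.0002 [0.5439 0.1392 0.0377] [-0.16  0.07  6.67]
True
0.0007 [0.5456 0.1392 0.0377] [-0.18 -1.12  6.44]
```

View pics/f4.png

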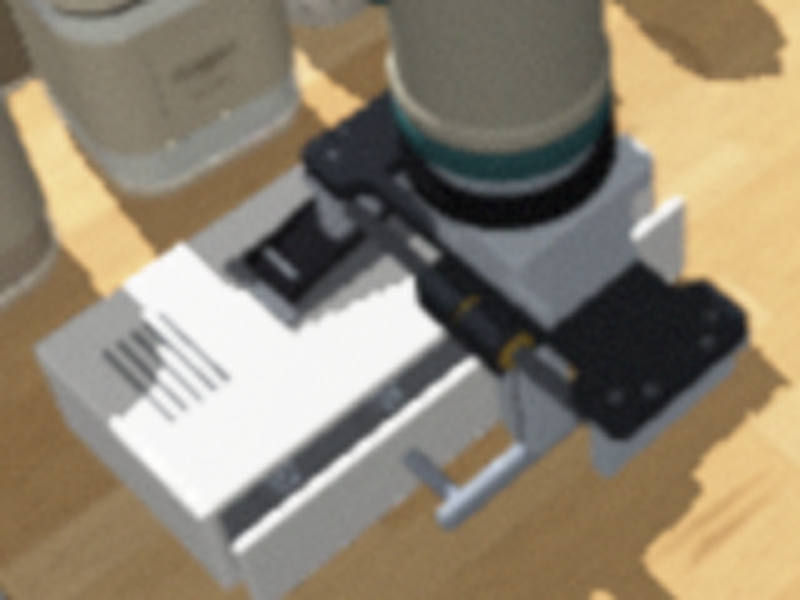

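```bash
python3 - <<'E'
from h import *
P=lambda *a: print(*a, telemetry.current_opening().__round__(4),np.round(telemetry.current_ee_pos(),4),np.round(telemetry.current_wrist_force(),2),np.round(telemetry.current_tool_rot(),3),telemetry.current_t())
r.move_l([.542,.139,.06],vel=.1)
r.move_l([.47,.03,.06],vel=.25)
P()
print(r.move_l([.47,.03,.026],vel=.06,guard=4));P()
crop("scene",250,235,160,120,"g",5)
for z in (.0,.02,.026): 
    u,v=proj("scene",[.47,.038,z]); print(z,(u-170)*5,(v-175)*5)
E
```

```text
0.0004 [0.4708 0.0302 0.06  ] [ 0.36 -0.43  0.69] [-0.     1.     0.012  0.003] 13.9083
False
0.0005 [0.4701 0.03   0.0259] [-0.24 -0.46  0.72] [-0.     1.     0.012  0.003] 14.625
0.0 524.6632050631479 396.18507636245397
0.02 527.3956641271925 372.04488715197243
0.026 528.235235282523 364.6276098679195
```

View pics/g.png

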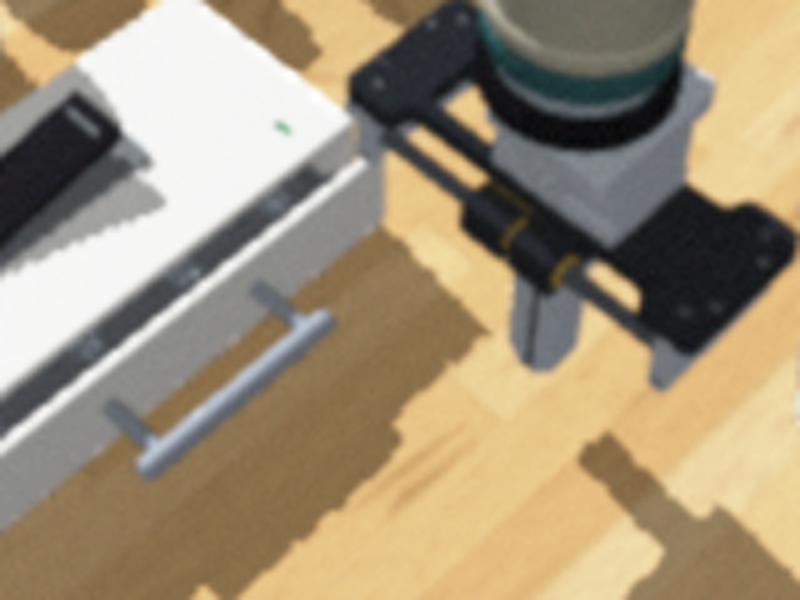

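```bash
python3 - <<'E'
from h import *
P=lambda *a: print(*a, telemetry.current_opening().__round__(4),np.round(telemetry.current_ee_pos(),4),np.round(telemetry.current_wrist_force(),2),telemetry.current_t())
print(r.move_l([.47,.03,.012],vel=.05,guard=4));P()
print(r.move_l([.47,.03,-.006],vel=.03,guard=4));P()
E
```

```text
False
-0.0 [0.4696 0.03   0.0116] [0.1  0.17 0.09] 15.1083
True
0.0006 [ 0.4701  0.03   -0.0017] [-1.48  0.67  5.76] 15.5917
```

```bash
cat >> h.py <<'E'
# measured: fingertips are at the reported TCP (not 25 mm ahead): tip touches worktop at reported z=-.001
def P(*a): print(*a, round(float(telemetry.current_opening()),4),np.round(telemetry.current_ee_pos(),4),np.round(telemetry.current_wrist_force(),2),round(telemetry.current_t(),1))
E
python3 - <<'E'
from h import *
gripper_to(.031,20)
r.move_l([.47,.03,.07],vel=.2)
r.move_l([.542,.139,.07],vel=.25)
print(r.move_l([.542,.139,.016],vel=.08,guard=6));P("down")
gripper_to(0,25);P("closed")
p0=np.array(telemetry.current_ee_pos())
print(r.move_l(p0-EX*.1,vel=.07,guard=18));P("pulled")
crop("top",200,200,150,120,"i",5)
E
```

```text
False
down 0.0308 [0.5424 0.1389 0.0163] [ 0.26 -0.51 -0.47] 18.3
closed 0.0103 [0.5438 0.1391 0.0166] [ 3.18 -0.3   0.8 ] 18.7
True
pulled 0.0102 [0.4703 0.1371 0.0165] [ 1.83 -0.19 -1.04] 19.7
```

View pics/i.png

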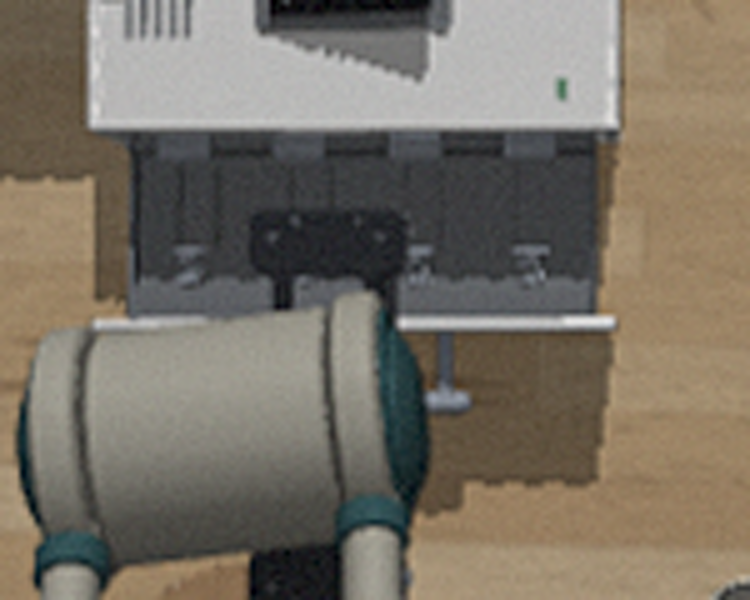

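```bash
python3 - <<'E'
from h import *
p0=np.array(telemetry.current_ee_pos())
print(r.move_l(p0-EX*.02,vel=.03,guard=15));P("again")
gripper_to(.031,25);P("rel")
p0=np.array(telemetry.current_ee_pos())
r.move_l(p0+[0,0,.09],vel=.2)
r.move_l([.40,-.12,.2],vel=.4)
for n in("top","scene"):
    im=vision.snapshot(n); cv2.imwrite(f"pics/j_{n}.png",im[:,:,::-1])
    for t in ["bay_1","bay_1_contact","handle","cell_1","cell_1_button"]: print(n,t,mk(t,n))
    crop(n,*((200,170) if n=="top" else (200,225)),150,120,"jc_"+n,5,im)
E
```

```text
True
again 0.0099 [0.4705 0.1372 0.0165] [0.8  0.88 0.55] 20.2
rel 0.0311 [0.4705 0.1371 0.0161] [-0.51  0.18 -0.76] 20.7
top bay_1 [([0.568, 0.111, 0.028], 0.88), ([0.57, 0.056, 0.03], 0.68), ([0.571, 0.168, 0.03], 0.66), ([0.569, 0.225, 0.028], 0.62), ([0.769, -0.118, -0.0], 0.5)]
top bay_1_contact [([0.594, 0.224, 0.027], 0.98)]
top handle [([0.471, 0.137, 0.04], 0.59)]
top cell_1 [([0.633, -0.227, 0.014], 0.61), ([0.494, -0.238, 0.01], 0.49), ([0.424, -0.147, 0.012], 0.38)]
top cell_1_button [([0.508, -0.218, 0.017], 0.63), ([0.632, -0.224, 0.014], 0.21)]
scene bay_1 [([0.569, 0.114, 0.028], 0.8), ([0.57, 0.056, 0.032], 0.68), ([0.565, 0.223, 0.028], 0.67), ([0.568, 0.168, 0.027], 0.64)]
scene bay_1_contact [([0.593, 0.225, 0.029], 0.81)]
scene handle [([0.469, 0.138, 0.032], 0.78), ([0.509, -0.224, 0.018], 0.38)]
scene cell_1 [([0.631, -0.225, 0.013], 0.72), ([0.426, -0.144, 0.014], 0.63), ([0.487, -0.243, 0.008], 0.45)]
scene cell_1_button []
```

View pics/jc_top.png

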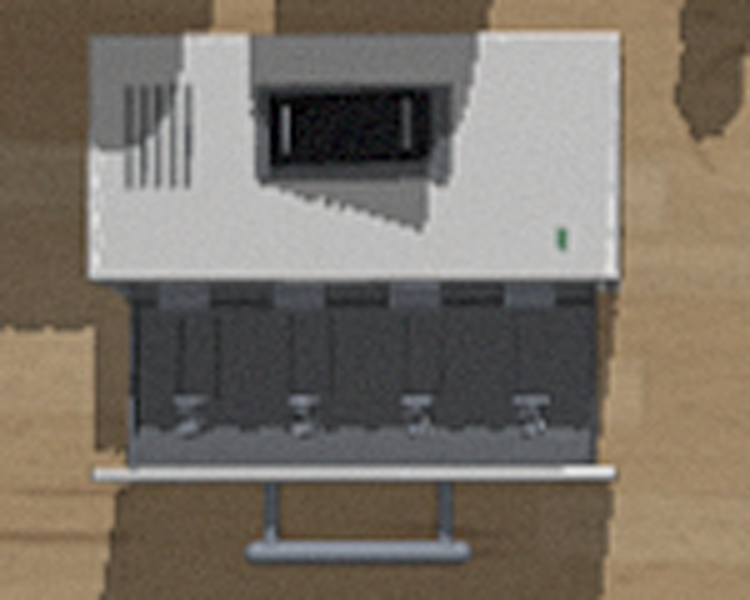

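View pics/jc_scene.png

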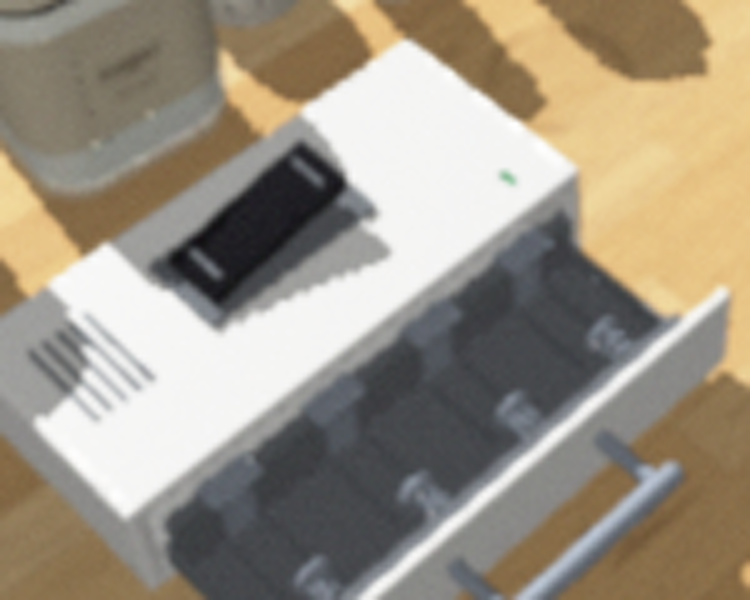

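View pics/j_top.png

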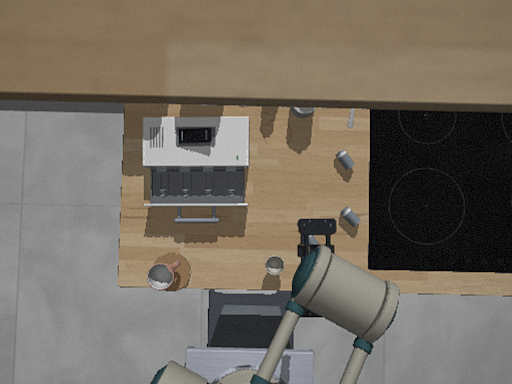

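```bash
cat >> h.py <<'E'
def cells():
    """cell list: centre, unit axis toward button, from both cameras' masks (z=.013 plane)"""
    out={}
    for n in ("top","scene"):
        im=vision.snapshot(n); out[n]=[]
        for d in models.regions_of("cell_1",n):
            m=d["pixels"]
            if d["score"]<.15 or m.sum()<60: continue
            v,u=np.nonzero(m)
            pts=np.array([ray(n,a,b,.013)[:2] for a,b in zip(u,v)])
            c=pts.mean(0); 
            w,V=np.linalg.eigh(np.cov((pts-c).T)); ax=V[:,1]
            br=im[v,u].astype(float).sum(1); t=(pts-c)@ax
            # white band = bright pixels near the button end
            wb=(br>np.percentile(br,85)); sgn=np.sign(t[wb].mean()); ax=ax*sgn
            out[n].append((c.round(4),round(float(np.degrees(np.arctan2(ax[1],ax[0]))),1),round(d["score"],2),int(m.sum()),(4*np.sqrt(w)).round(3), round(float(abs(t[wb].mean())),4), (int(u.mean()),int(v.mean()))))
    return out
E
python3 - <<'E'
from h import *
r.move_l([.32,.02,.25],vel=.4)
o=cells()
for n in o:
    for k in o[n]: print(n,*k)
P()
for s in (1,-1):
  for th in (0,30):
    t=np.radians(th)
    print(s,th,[None if (j:=inverse_kinematics(np.array([.569,y,.05]),tool(s*EY,np.sin(t)*EX-np.cos(t)*EZ))) is None else j.round(2) for y in (.168,.0565)])
E
```

```text
top [ 0.6312 -0.2275] 37.0 0.77 170 [0.027 0.053] 0.0158 (344, 159)
top [ 0.4247 -0.1456] 36.2 0.63 227 [0.031 0.06 ] 0.0149 (310, 241)
top [ 0.4903 -0.2426] 46.5 0.5 227 [0.031 0.059] 0.012 (350, 215)
scene [ 0.6326 -0.2278] 48.2 0.73 158 [0.042 0.053] 0.0056 (298, 156)
scene [ 0.4265 -0.1426] 26.3 0.54 215 [0.038 0.055] 0.0117 (340, 217)
scene [0.3447 0.2067] -49.8 0.49 1237 [0.066 0.083] 0.0035 (262, 346)
scene [ 0.491 -0.24 ] 39.5 0.48 175 [0.037 0.056] 0.0096 (343, 182)
0.0308 [0.3204 0.0191 0.2494] [-0.18  0.78 -0.77] 23.5
1 0 [array([ 0.17,  0.42,  1.69, -0.  ,  1.03, -1.43]), array([-0.02,  0.4 ,  1.74, -0.  ,  1.01, -1.62])]
1 30 [array([ 0.24,  0.27,  2.15, -0.47,  0.24, -0.92]), array([-0.05,  0.23,  2.21,  0.2 ,  0.18, -1.83])]
-1 0 [array([ 0.17,  0.42,  1.69, -0.  ,  1.03,  1.72]), array([-0.02,  0.4 ,  1.74, -0.  ,  1.01,  1.52])]
-1 30 [array([ 0.24,  0.27,  2.15, -0.47,  0.24,  2.22]), array([-0.05,  0.23,  2.21,  0.2 ,  0.18,  1.31])]
```

```bash
cat >> h.py <<'E'
D=.010  # cell axis sits D behind the fingertips (reported TCP)
C0=np.array([.569,.1405,.028])
BAY={i+1:C0+EY*o for i,o in enumerate((.084,.028,-.028,-.084))}
def pose(bay,th,cx,cz,s):
    t=np.radians(th); z=np.sin(t)*EX-np.cos(t)*EZ
    c=BAY[bay]+EX*cx*1e-3+EZ*cz*1e-3
    return c+z*D, tool(s*EY,z)
def pick(xy,ang,s):
    a=np.radians(ang); ax=np.array([np.cos(a),np.sin(a),0]); py=np.array([-ax[1],ax[0],0])
    q=tool(s*py); p=np.array([xy[0],xy[1],0])
    gripper_to(.05,50)
    r.move_to(p+[0,0,.12],q)
    g=r.move_l(p+[0,0,.003],vel=.12,guard=6); P("down",g)
    gripper_to(.0,50); P("grip")
    r.move_l(p+[0,0,.12],vel=.15); P("lift")
E
python3 - <<'E'
from h import *
pick((.4255,-.1445),40,1)
p,q=pose(3,30,3,60,1)
print(inverse_kinematics(p,q))
crop("scene",340,190,160,120,"k",5)
E
```

```text
Traceback (most recent call last):
  File "h.py", line 53, in pick
    r.move_to(p+[0,0,.12],q)
    ~~~~~~~~~^^^^^^^^^^^^^^^
plant.PlanningError: the arm cannot take that pose within its joint ranges
```

```bash
python3 - <<'E'
from h import *
pick((.4255,-.1445),40,-1)
p,q=pose(3,30,3,60,-1)
print(inverse_kinematics(p,q))
crop("scene",340,190,160,120,"k",5)
E
```

```text
down False 0.0501 [ 0.4261 -0.1447  0.0036] [0.21 0.53 0.05] 26.3
grip 0.0258 [ 0.4257 -0.1446  0.0033] [-0.77 -0.3   2.95] 26.8
lift 0.0257 [ 0.4248 -0.1441  0.1192] [-0.48  0.22 -0.91] 27.8
[ 0.0996784   0.20394312  2.12890314 -0.13237619  0.28876363  1.76294542]
```

View pics/k.png

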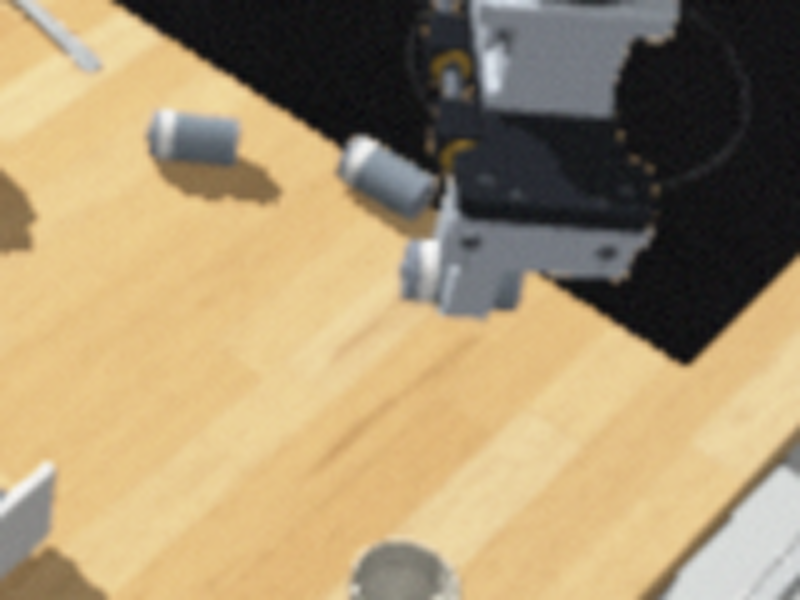

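```bash
cat >> h.py <<'E'
def gof(bay,th,cx,cz,s,vel=.05,guard=None):
    p,q=pose(bay,th,cx,cz,s); return r.move_l(p,q,vel=vel,guard=guard)
def favg(n=12):
    F=[]
    for _ in range(n): F.append(telemetry.current_wrist_force()); r.hold(.02)
    return np.mean(F,0)
def approach(bay,s):
    p,q=pose(bay,30,4,90,s)
    r.move_to(p,q); P("above")
    gof(bay,30,4,20,s,vel=.1,guard=6); P("in"); 
    f0=favg(); fs=[]
    for cx in (1,-1,-3,-5,-7):
        gof(bay,30,cx,19.5,s,vel=.04); f=favg(8)-f0
        fs.append((cx,round(float(f@EX),2),round(float(f[2]),2)))
    print(fs); P("pushed"); return fs
E
python3 - <<'E'
from h import *
p=np.array(telemetry.current_ee_pos()); r.move_l(p+[0,0,.05],vel=.2)
approach(3,-1)
crop("scene",215,215,150,110,"l",5)
E
```

```text
above 0.026 [0.5783 0.1123 0.1086] [-0.44 -0.37 -0.43] 29.4
in 0.0257 [0.578  0.1118 0.0412] [-1.89  1.38  3.16] 30.1
[(1, -1.33, 3.83), (-1, 0.72, 0.24), (-3, 2.53, -1.54), (-5, 3.53, -1.92), (-7, 4.19, -1.33)]
pushed 0.0255 [0.568  0.1125 0.039 ] [ 3.74 -0.92  0.48] 32.2
```

View pics/l.png

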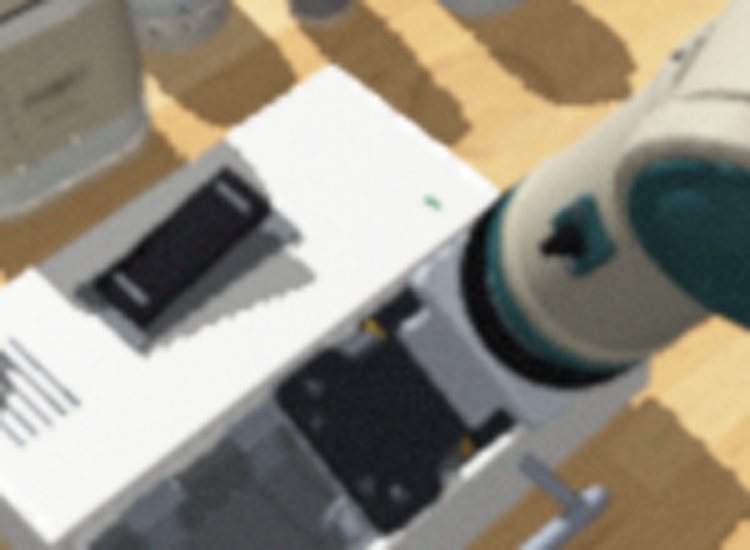

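```bash
python3 - <<'E'
from h import *
s=-1;b=3
gof(b,30,-8.3,19.5,s); print(favg(10).round(2))
for cz in (17.5,16,14.5,13,12):
    g=gof(b,30,-8.3,cz,s,vel=.04,guard=7); print(cz,g,favg(8).round(2),np.round(telemetry.current_ee_pos(),4))
    if g: break
P()
crop("top",215,165,150,110,"m",5)
E
```

```text
[ 4.03 -0.75  1.24]
17.5 False [3.97 0.7  4.49] [0.5671 0.1127 0.0374]
16 False [4.49 1.29 4.69] [0.5667 0.1126 0.0356]
14.5 False [4.25 1.51 4.83] [0.5667 0.1125 0.0341]
13 False [4.9  1.33 4.66] [0.5666 0.1125 0.0325]
12 False [4.62 1.15 6.23] [0.5671 0.1125 0.0319]
0.0258 [0.5671 0.1125 0.0319] [4.   0.97 5.43] 34.6
```

View pics/m.png

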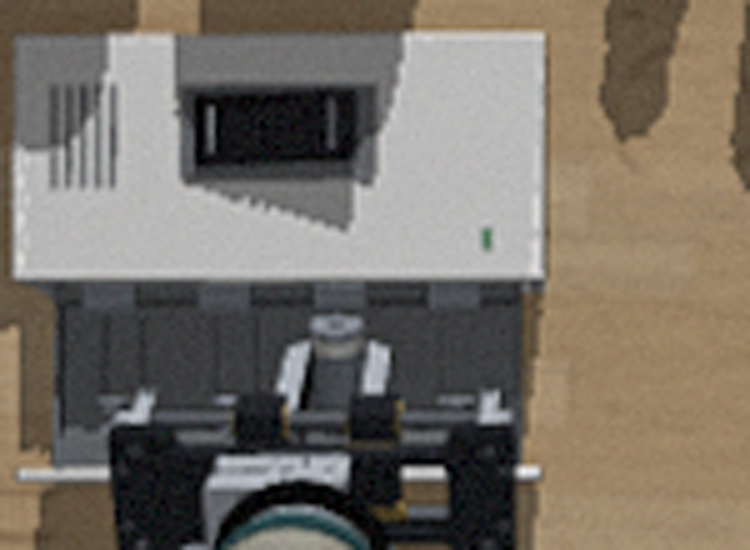

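```bash
python3 - <<'E'
from h import *
for th in (20,30,40):
    t=np.radians(th)
    for du in (25,18):
        p=BAY[3]+EX*(-8.3+du*np.cos(t))*1e-3+EZ*(12.5+du*np.sin(t))*1e-3
        u,v=proj("top",p); print(th,du,(u-140)*5,(v-110)*5, "tops",[( (proj('top',p+1e-3*w*(-np.sin(t)*EX+np.cos(t)*EZ))[1]-110)*5).__round__(1) for w in (-13,-4,4,13)])
p=BAY[3]+EX*.02+EZ*.018; u,v=proj("top",p); print("lip edge",(u-140)*5,(v-110)*5)
E
```

```text
20 25 335.33608017377446 316.8520714195746 tops [np.float64(309.8), np.float64(314.7), np.float64(319.0), np.float64(324.0)]
20 18 335.7430497704763 330.7661395438538 tops [np.float64(323.6), np.float64(328.5), np.float64(333.0), np.float64(338.1)]
30 25 334.54236188717914 319.9899970096996 tops [np.float64(308.5), np.float64(316.4), np.float64(323.6), np.float64(331.7)]
30 18 335.17413145088324 333.05378338465164 tops [np.float64(321.5), np.float64(329.5), np.float64(336.7), np.float64(344.8)]
40 25 333.8123460461577 324.57469911542574 tops [np.float64(309.0), np.float64(319.8), np.float64(329.4), np.float64(340.4)]
40 18 334.65184792543283 336.3725361341927 tops [np.float64(320.8), np.float64(331.5), np.float64(341.2), np.float64(352.3)]
lip edge 335.97681986884015 307.4965232800372
```

```bash
cd pics; python3 -c "
import cv2
a=cv2.imread('m.png')[260:440,240:440]; cv2.imwrite('m2.png',cv2.resize(a,None,fx=3.5,fy=3.5,interpolation=cv2.INTER_CUBIC))"
```

```text
(no output)
```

View pics/m2.png

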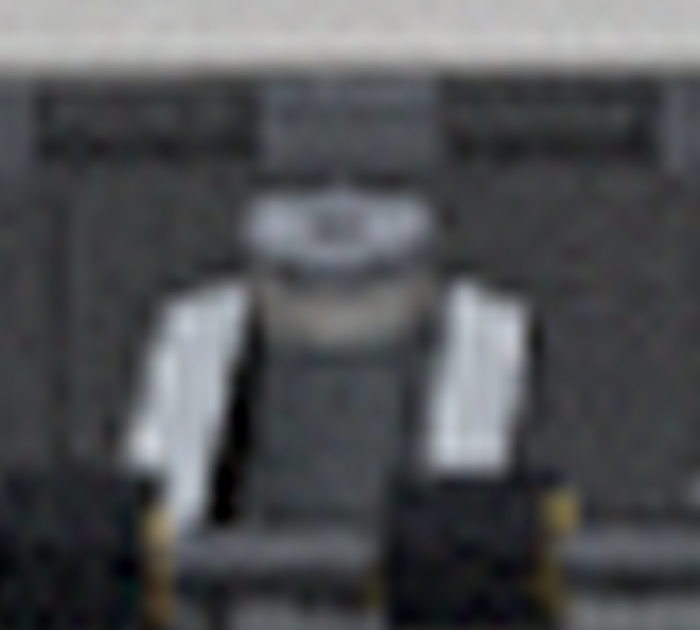

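```bash
cat >> h.py <<'E'
def swing(b,s,cx=-7.5,cxe=-6.):
    for th in (25,20,15,10,5,0):
        t=np.radians(th); cz=25*np.sin(t)+10*np.cos(t)-10+.8
        g=gof(b,th,cx if th else cxe,cz,s,vel=.03,guard=15); print(th,g,favg(4).round(1),np.round(telemetry.current_ee_pos(),4))
        if g: return False
    return True
E
python3 - <<'E'
from h import *
print(swing(3,-1)); P()
crop("top",215,165,150,110,"n",5)
crop("scene",215,215,150,110,"n2",5)
E
cd pics;python3 -c "
import cv2,numpy as np
a=[cv2.resize(cv2.imread(f),(400,300)) for f in ['n.png','n2.png']]
cv2.imwrite('n3.png',cv2.resize(np.hstack(a),None,fx=1,fy=1))"
```

```text
25 False [4.9 1.6 5.4] [0.5666 0.1125 0.0294]
20 False [5.  0.6 4.7] [0.5653 0.1123 0.0271]
15 False [4.5 0.1 4.2] [0.564  0.1122 0.0248]
10 False [4.7 0.3 3.7] [0.5629 0.1122 0.0225]
5 False [4.8 0.1 2.7] [0.5618 0.1122 0.0203]
0 False [ 4.6 -0.1  1.7] [0.5622 0.1123 0.0181]
True
0.0259 [0.5622 0.1123 0.0181] [4.38 0.62 1.58] 36.7
```

View pics/n3.png

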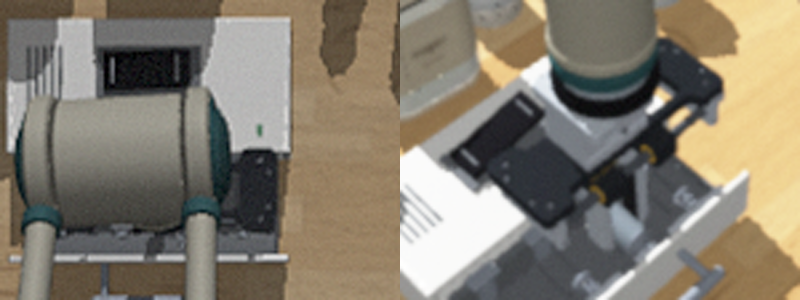

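```bash
cat >> h.py <<'E'
def release(b,s,cx=-1.5):
    gof(b,0,cx,0.3,s,vel=.03); print("fwd",favg(6).round(2))
    gripper_to(.036,50); P("open")
    gof(b,0,cx,110,s,vel=.15); P("up")
E
python3 - <<'E'
from h import *
release(3,-1)
r.move_l([.33,.05,.25],vel=.4)
for n in ("top","scene"):
    im=vision.snapshot(n); crop(n,*((200,170) if n=="top" else (215,225)),110,80,"o_"+n,7,im)
    print(mk("cell_1",n))
E
```

```text
fwd [ 2.71 -0.17  0.48]
open 0.0363 [0.5673 0.1125 0.018 ] [-0.78  0.27 -0.86] 37.6
up 0.0357 [0.5674 0.1124 0.1272] [ 0.85 -0.15 -0.47] 38.5
[([0.571, 0.112, 0.029], 0.58), ([0.542, -0.275, 0.011], 0.53), ([0.631, -0.226, 0.013], 0.49)]
[([0.568, 0.112, 0.03], 0.75), ([0.595, 0.226, 0.028], 0.72), ([0.54, -0.278, 0.011], 0.63), ([0.633, -0.226, 0.013], 0.53)]
```

View pics/o_top.png

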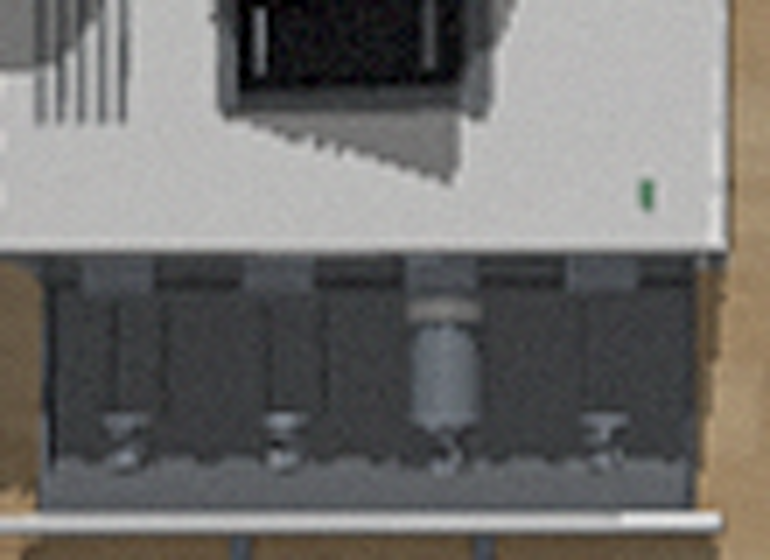

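View pics/o_scene.png

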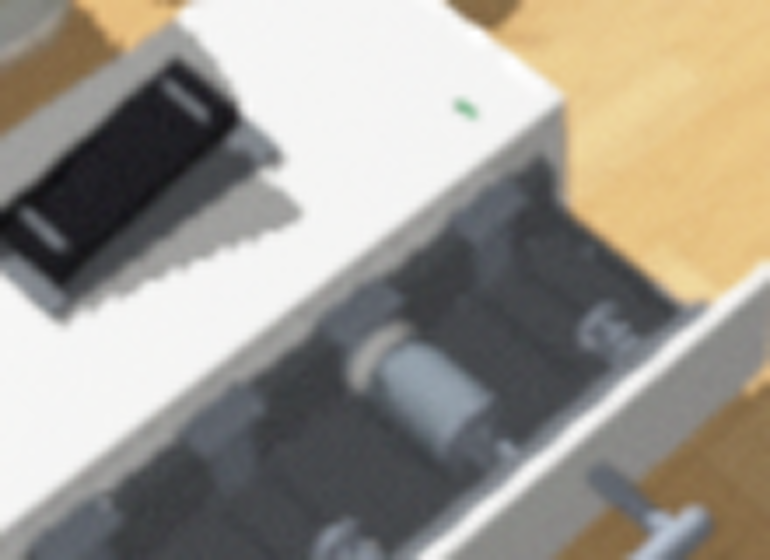

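```bash
python3 - <<'E'
from h import *
o=cells()
for n in o:
    for k in o[n]: print(n,*k)
crop("top",360,190,60,60,"q",8)
E
```

```text
top [ 0.5394 -0.279 ] -2.2 0.7 206 [0.031 0.055] 0.017 (364, 196)
top [ 0.6313 -0.2275] 35.3 0.66 230 [0.034 0.056] 0.0157 (344, 159)
top [0.5671 0.1129] -175.5 0.65 202 [0.033 0.051] 0.0005 (208, 181)
scene [0.5795 0.1067] -8.3 0.66 272 [0.035 0.062] 0.0017 (219, 239)
scene [ 0.6303 -0.2282] 39.1 0.64 209 [0.05  0.059] 0.0052 (299, 157)
scene [ 0.5542 -0.2795] -59.9 0.62 95 [0.029 0.044] 0.0074 (332, 162)
```

View pics/q.png

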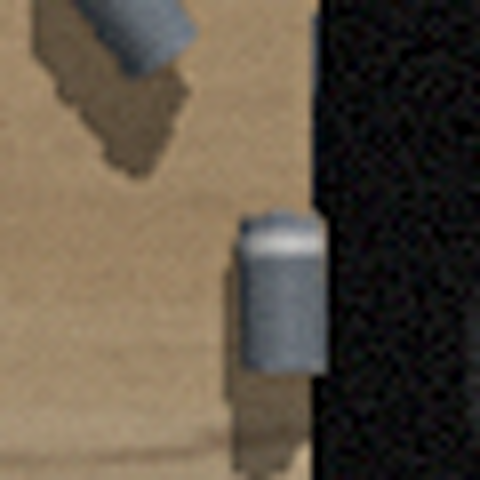

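```bash
sed -i 's/def pick(xy,ang,s):/def pick(xy,ang,s,z0=.003,op=.05):/; s/p+\[0,0,.003\]/p+[0,0,z0]/; s/gripper_to(.05,50)/gripper_to(op,50)/' h.py; python3 - <<'E'
from h import *
pick((.540,-.278),-2,-1,.007,.044)
crop("scene",310,160,150,110,"r",5); crop("top",350,190,110,80,"r2",5)
E
cd pics;python3 -c "
import cv2,numpy as np
a=[cv2.resize(cv2.imread(f),(400,300)) for f in ['r.png','r2.png']]
cv2.imwrite('r3.png',np.hstack(a))"
```

```text
down False 0.044 [ 0.5406 -0.2783  0.0078] [0.29 0.42 0.11] 42.7
grip 0.026 [ 0.5404 -0.2782  0.0076] [-0.73  0.01  2.89] 43.2
lift 0.0263 [ 0.5392 -0.2775  0.1189] [ 0.51 -0.03  0.02] 44.1
```

View pics/r3.png

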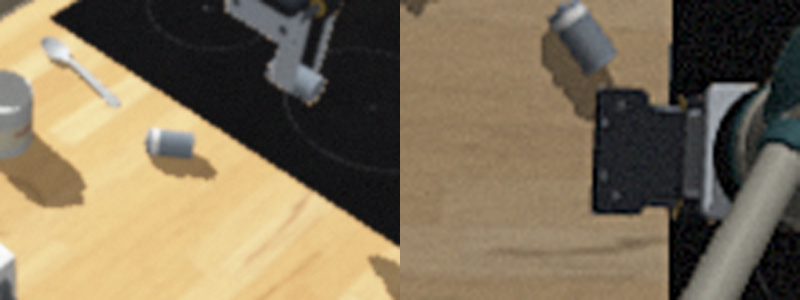

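```bash
cat >> h.py <<'E'
def approach2(bay,s):
    p,q=pose(bay,30,0,90,s)
    r.move_to(p,q); f0=favg(); P("above")
    print("in",gof(bay,30,0,25,s,vel=.1,guard=6))
    for cx,cz in ((-2,23),(-5,20.5),(-7.5,19.5),(-8.5,19.5),(-8.5,16),(-8.3,12.8)):
        g=gof(bay,30,cx,cz,s,vel=.04,guard=8); f=favg(8)-f0
        print(cx,cz,g,f.round(2),np.round(telemetry.current_ee_pos(),4))
        if g: break
E
python3 - <<'E'
import h; h.D=.006
from h import *
p=np.array(telemetry.current_ee_pos()); r.move_l(p+[0,0,.06],vel=.2)
print(pose(4,30,0,90,-1))
approach2(4,-1)
im=vision.snapshot("top"); crop("top",236,172,60,45,"s",12,im)
for n,dc in (("nom",0),):
  t=np.radians(30)
  for w in (-13,13):
    p=BAY[4]+EX*(-8.3+23*np.cos(t)-w*np.sin(t))*1e-3+EZ*(12.8+23*np.sin(t)+w*np.cos(t))*1e-3; u,v=proj("top",p); print(w,(u-206)*12,(v-150)*12)
p=BAY[4]+EX*.02+EZ*.018; u,v=proj("top",p); print("lip",(u-206)*12,(v-150)*12)
E
```

```text
(array([0.57405141, 0.05659837, 0.11280385]), array([-0.18523491,  0.6913061 , -0.67461736,  0.18076318]))
above 0.026 [0.575  0.0557 0.113 ] [-0.71  0.54 -0.49] 46.1
in False
-2 23 False [ 0.05  0.09 -0.3 ] [0.5723 0.0565 0.0462]
-5 20.5 False [ 2.42 -0.46  1.16] [0.5702 0.0563 0.0441]
-7.5 19.5 False [ 2.96 -0.49  3.82] [0.5676 0.0562 0.0431]
-8.5 19.5 False [ 3.33 -0.76  5.61] [0.5663 0.0562 0.0428]
-8.5 16 False [ 4.13 -0.7   2.67] [0.5655 0.0564 0.0387]
-8.3 12.8 False [ 4.9  -1.17  3.75] [0.5662 0.0563 0.0359]
-13 292.16143287645025 269.25631580325046
13 286.72068461924664 324.86636174814987
lip 291.0303097623803 257.9556130660602
```

View pics/s.png

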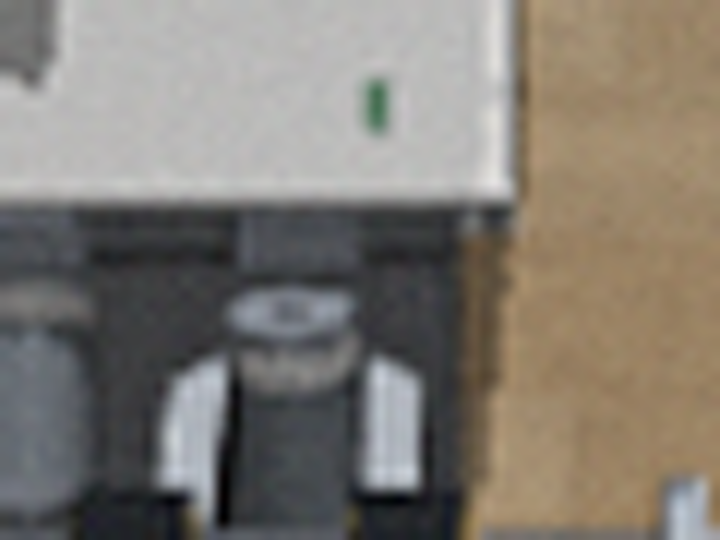

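```bash
python3 - <<'E'
import h; h.D=.006
from h import *
if swing(4,-1):
    release(4,-1)
    r.move_l([.33,.05,.25],vel=.4)
    for n in ("top","scene"):
        im=vision.snapshot(n); crop(n,*((210,170) if n=="top" else (215,225)),110,80,"t_"+n,7,im)
    o=cells()
    for n in o:
        for k in o[n]: print(n,*k)
    P()
E
cd pics;python3 -c "
import cv2,numpy as np
a=[cv2.resize(cv2.imread(f),(400,300)) for f in ['t_top.png','t_scene.png']]
cv2.imwrite('t3.png',np.hstack(a))"
```

```text
25 False [ 4.6 -1.8  4.9] [0.5667 0.0563 0.0334]
20 False [ 5.1 -0.2  4.1] [0.5655 0.0565 0.031 ]
15 False [ 4.5 -0.5  3.4] [0.5643 0.0564 0.0287]
10 False [ 5.2 -0.5  3.1] [0.5635 0.0564 0.0265]
5 False [ 5.1 -0.3  2.6] [0.5629 0.0564 0.0243]
0 False [ 5.  -0.9  2.4] [0.5647 0.0562 0.0225]
fwd [ 0.38 -1.04  7.77]
open 0.0359 [0.5679 0.0566 0.0216] [-0.08 -0.19 -0.35] 52.1
up 0.0364 [0.5687 0.0565 0.1311] [ 0.64 -0.05 -0.12] 53.0
top [ 0.6307 -0.2277] 35.9 0.74 197 [0.03  0.054] 0.0137 (344, 159)
top [0.5664 0.1132] 1.7 0.7 199 [0.031 0.053] 0.0026 (208, 181)
top [0.5701 0.0561] 1.6 0.63 205 [0.031 0.054] 0.0015 (231, 181)
scene [0.5798 0.1058] 175.9 0.83 237 [0.033 0.058] 0.0011 (219, 239)
scene [0.5816 0.0484] -0.7 0.8 227 [0.035 0.057] 0.0001 (237, 224)
scene [ 0.6316 -0.2281] 33.7 0.48 166 [0.043 0.054] 0.0095 (298, 156)
0.036 [0.3307 0.05   0.2491] [ 0.63 -0.38  0.69] 54.1
```

View pics/t3.png

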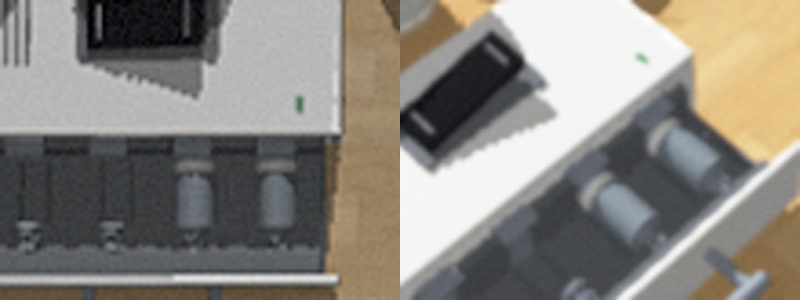

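```bash
python3 - <<'E'
from h import *
pick((.6313,-.2272),39,-1)
p=np.array(telemetry.current_ee_pos()); r.move_l(p+[-.05,0.02,.06],vel=.2)
approach2(2,-1)
im=vision.snapshot("top"); crop("top",190,172,60,45,"u",12,im)
E
```

```text
down False 0.05 [ 0.632  -0.2275  0.0039] [ 0.49 -1.02  0.02] 57.2
grip 0.0261 [ 0.6315 -0.2273  0.0034] [-0.09  0.5   2.48] 57.7
lift 0.0261 [ 0.6305 -0.2269  0.1189] [-0.29  0.8   0.17] 58.7
above 0.0259 [0.5741 0.1679 0.1094] [ 0.34  1.02 -0.97] 60.9
in False
-2 23 False [-0.11  0.01 -0.09] [0.5716 0.1687 0.0429]
-5 20.5 False [1.69 0.49 0.99] [0.5693 0.1688 0.0405]
-7.5 19.5 False [3.07 0.53 3.52] [0.5667 0.1688 0.0395]
-8.5 19.5 False [3.28 1.36 4.73] [0.5654 0.1687 0.0393]
-8.5 16 False [4.04 1.52 1.84] [0.5647 0.1684 0.0351]
-8.3 12.8 False [4.3  1.82 3.02] [0.5652 0.1686 0.0323]
```

View pics/u.png

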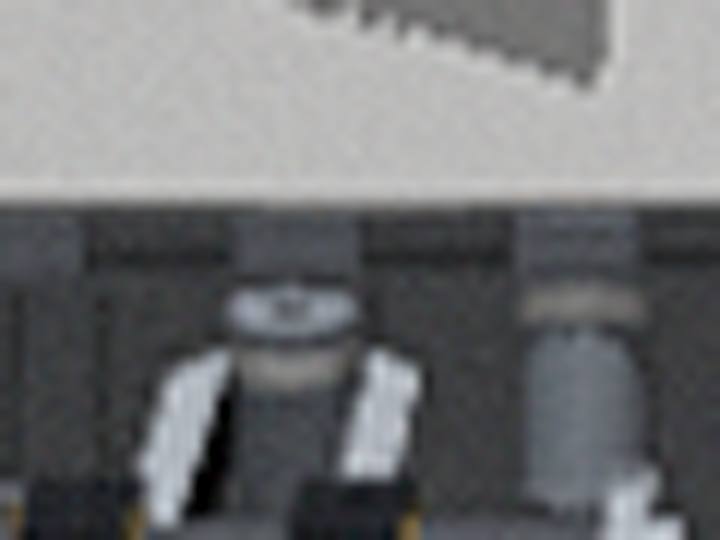

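```bash
python3 - <<'E'
from h import *
if swing(2,-1,-8,-6.5):
    release(2,-1,-2.5)
    r.move_l([.33,.02,.25],vel=.4)
    for n in ("top","scene"):
        im=vision.snapshot(n); crop(n,*((195,170) if n=="top" else (210,230)),110,80,"v_"+n,7,im); cv2.imwrite(f"pics/vf_{n}.png",im[:,:,::-1])
    o=cells()
    for n in o:
        for k in o[n]: print(n,*k)
    P()
E
```

```text
25 False [4.6 1.2 1.7] [0.5646 0.1684 0.0293]
20 False [4.4 0.7 3.7] [0.5638 0.1683 0.0275]
15 False [4.5 0.9 3.4] [0.5625 0.1682 0.025 ]
10 False [4.3 0.2 2.7] [0.5613 0.1681 0.0227]
5 False [4.8 0.  1.5] [0.5602 0.1681 0.0204]
0 False [4.9 0.1 1.4] [0.5612 0.1681 0.0184]
fwd [1.2  0.05 4.83]
open 0.0359 [0.5645 0.1683 0.0177] [ 0.02 -0.15 -0.4 ] 67.0
up 0.0363 [0.565  0.1683 0.1271] [-0.16 -0.22  0.13] 67.8
top [0.5697 0.056 ] 1.7 0.75 203 [0.031 0.054] 0.0027 (231, 181)
top [0.5675 0.1136] 0.4 0.54 197 [0.032 0.051] 0.0019 (207, 181)
top [0.5659 0.1698] 0.4 0.47 179 [0.029 0.051] 0.0038 (185, 181)
scene [0.5826 0.1061] -177.3 0.5 218 [0.032 0.055] 0.0045 (218, 238)
scene [0.5807 0.0484] -1.5 0.49 236 [0.035 0.06 ] 0.0001 (237, 224)
scene [0.5779 0.1635] -5.8 0.49 290 [0.034 0.063] 0.0004 (200, 255)
0.0362 [0.3305 0.0204 0.2492] [-0.3  -0.27 -0.15] 69.1
```

View pics/v_top.png

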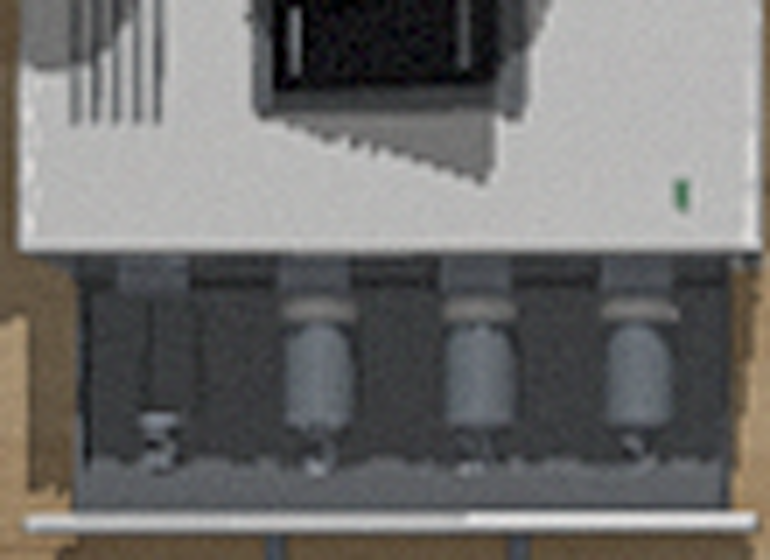

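View pics/v_scene.png

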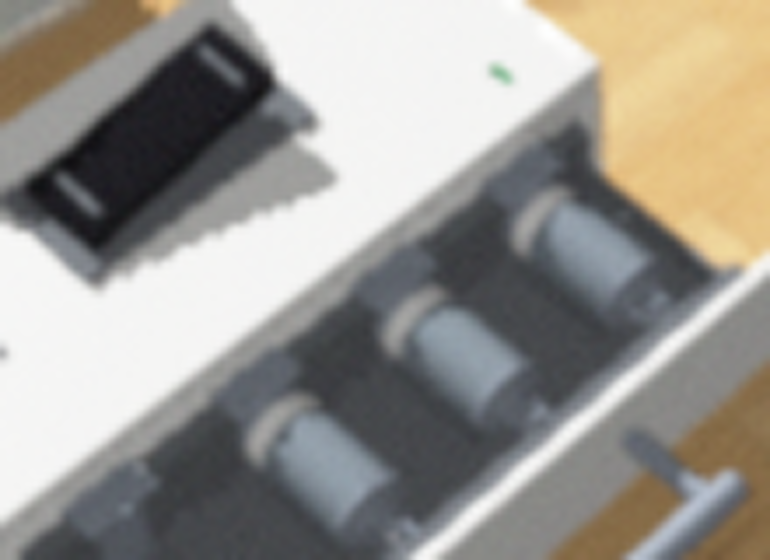

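View pics/vf_scene.png

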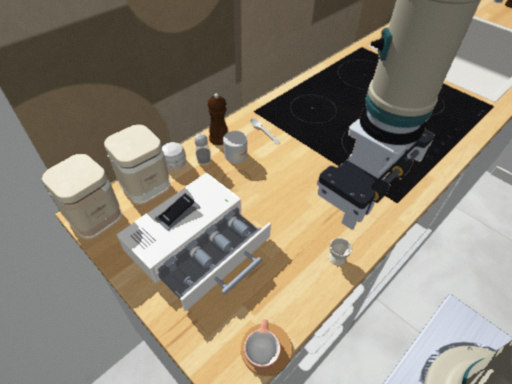

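```bash
python3 - <<'E'
from h import *
gripper_to(0,30)
q=tool(-EY)
h0=np.array([.4705,.137,0])
r.move_to(h0-EX*.04+[0,0,.09],q)
r.move_l(h0-EX*.04+[0,0,.02],vel=.15); P("down")
g=r.move_l(h0+EX*.105+[0,0,.02],q,vel=.06,guard=18); P("push",g)
e=np.array(telemetry.current_ee_pos())
g=r.move_l(e+EX*.01,q,vel=.02,guard=15); P("push2",g); print(favg())
im=vision.snapshot("scene"); crop("scene",190,225,150,110,"w",5,im)
E
```

```text
down 0.0003 [0.4314 0.1357 0.0211] [ 0.54 -0.58  0.71] 71.3
push True 0.0004 [0.5447 0.1389 0.0189] [-0.28  0.39 -0.2 ] 73.0
push2 True 0.0005 [0.5444 0.1389 0.0177] [0.81 0.05 0.36] 73.6
[-0.15844745  0.04116254 -0.04910795]
```

View pics/w.png

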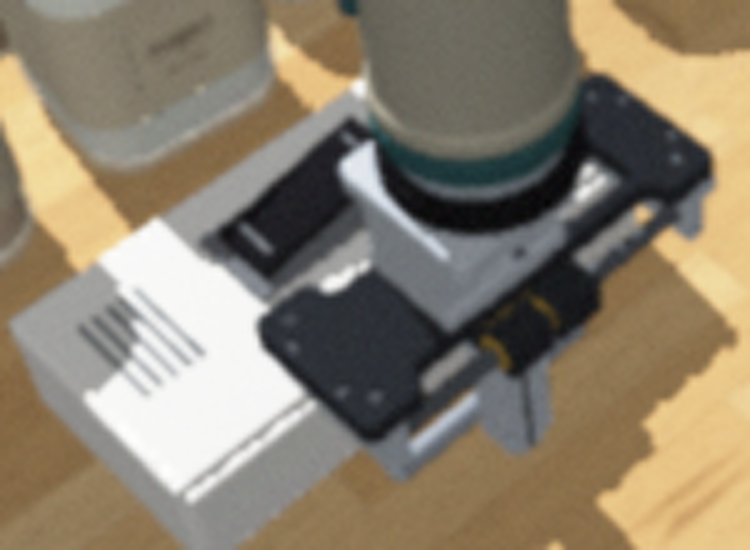

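```bash
python3 - <<'E'
from h import *
q=tool(-EY)
e=np.array(telemetry.current_ee_pos())
r.move_l(e-EX*.03,q,vel=.15)
r.move_l(e-EX*.03+[0,0,.12],q,vel=.2)
r.move_l([.36,-.02,.25],q,vel=.4)
im=vision.snapshot("top"); crop("top",200,160,120,90,"x",6,im); print(mk("handle","top"),mk("rocker_right","top"))
g=im.astype(int).sum(2)
for u in (188,196,204): print(u,g[158:190,u])
im=vision.snapshot("scene"); crop("scene",190,215,120,90,"x2",6,im);print(mk("handle","scene"),mk("rocker_right","scene"))
P()
E
```

```text
[([0.563, 0.137, 0.036], 0.9)] [([0.676, 0.117, 0.082], 0.87)]
188 [533 534 526 515 526 533 538 443 445 537 388 174 203 221 222 214 223 220
 217 227 238 234 217 317 416 410 291 181 205 253 247 245]
196 [535 532 536 525 534 530 529 440 374 473 383 181 216 214 215 227 225 224
 226 226 213 229 222 302 413 409 287 191 215 240 249 226]
204 [530 523 533 523 534 545 556 413 239 439 389 173 211 224 220 216 236 215
 218 220 233 220 218 307 421 399 281 174 216 238 232 247]
[([0.557, 0.136, 0.033], 0.83)] [([0.675, 0.116, 0.08], 0.83)]
0.0004 [ 0.3603 -0.0192  0.249 ] [ 0.6   0.15 -0.58] 76.0
```

View pics/x.png

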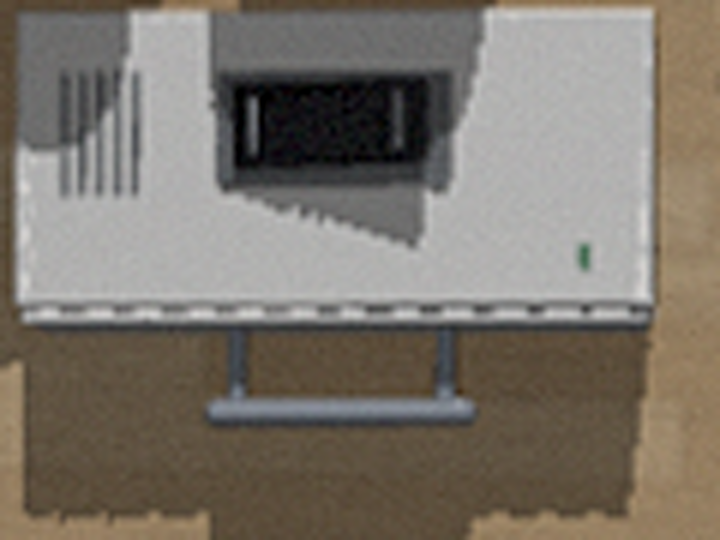

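View pics/x2.png

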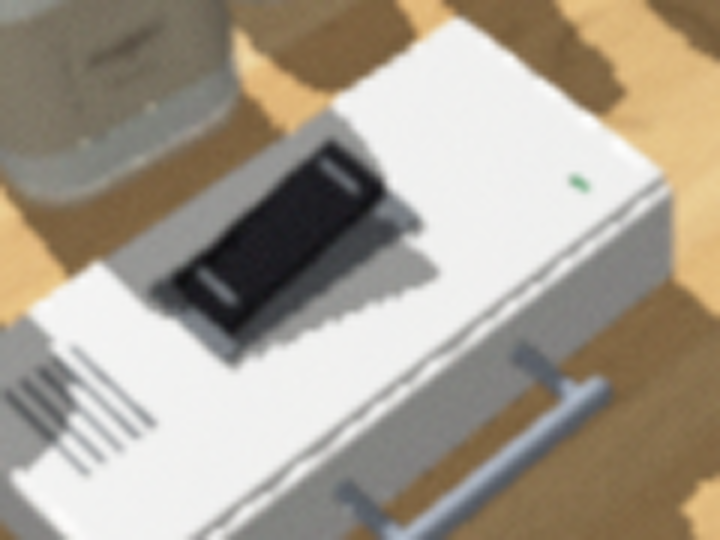

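```bash
python3 - <<'E'
from h import *
q=tool(EX)
p=np.array([.6755,.114,0])
r.move_to(p-EX*.1+[0,0,.17],q)
r.move_l(p+[0,0,.12],q,vel=.2); P("above")
g=r.move_l(p+[0,0,.066],q,vel=.04,guard=9); P("press",g)
e=np.array(telemetry.current_ee_pos()); print(favg(6).round(2))
if e[2]>.0715:
    g=r.move_l(p+[0,0,.066],q,vel=.03,guard=9); P("press2",g)
r.move_l(p+[0,0,.13],q,vel=.2)
r.move_l(p-EX*.15+[0,0,.2],q,vel=.3)
r.move_l([.36,-.1,.25],q,vel=.4)
im=vision.snapshot("top"); crop("top",200,160,120,90,"y",6,im)
im=vision.snapshot("scene"); crop("scene",190,215,120,90,"y2",6,im);print(mk("handle","scene"),mk("rocker_right","scene"),mk("mug","scene"),mk("egg_cup","scene"),mk("spice_tin","scene"))
P()
E
```

```text
above 0.0004 [0.6747 0.1136 0.1205] [-0.59 -0.45  0.17] 77.8
press True 0.0003 [0.6756 0.1129 0.0696] [-1.14 -0.28  4.27] 79.0
[-0.71 -0.52  4.75]
[([0.552, 0.138, 0.032], 0.69)] [([0.674, 0.112, 0.07], 0.56)] [([0.345, 0.21, 0.005], 0.95)] [([0.366, -0.056, -0.003], 0.74)] [([0.766, -0.119, 0.004], 0.56)]
0.0007 [ 0.3605 -0.0993  0.2497] [ 0.18 -0.08  0.96] 81.5
```

View pics/y.png

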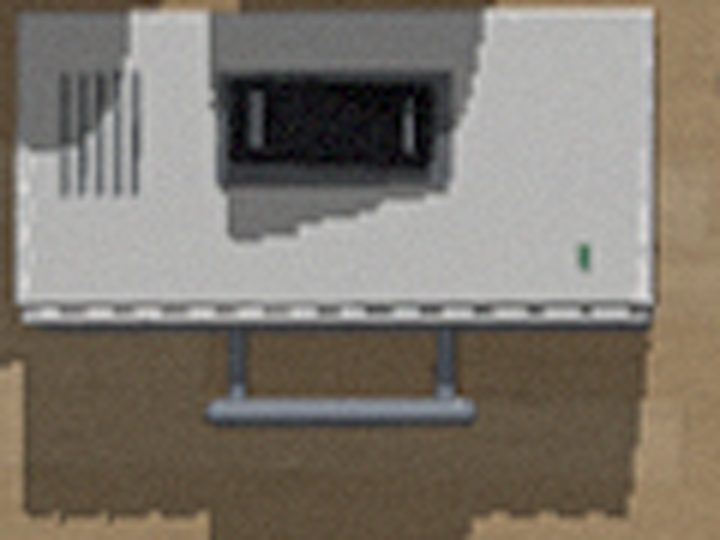

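View pics/y2.png

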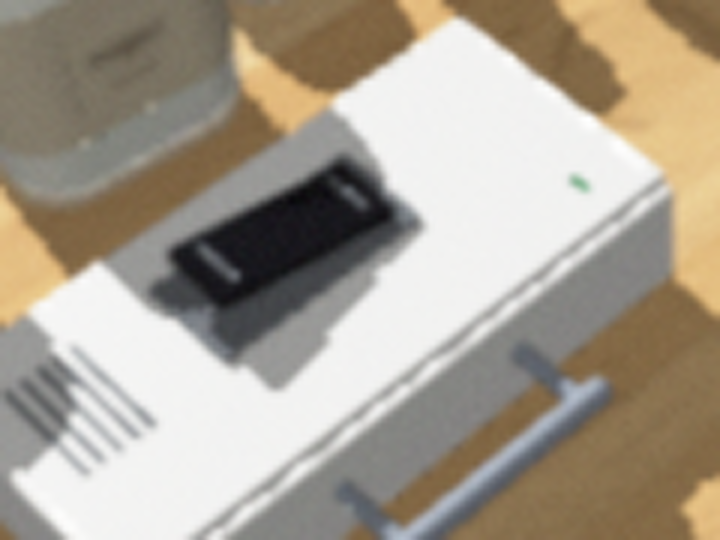

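```bash
python3 - <<'E'
from h import *
r.move_l([.33,.05,.3],vel=.4)
a=vision.snapshot("top"); print(mk("cell_1","top")); b=vision.snapshot("scene"); print(mk("cell_1","scene"))
cv2.imwrite("pics/z.png",np.hstack([cv2.resize(x,(400,300))[:,:,::-1] for x in (a,b)]))
crop("scene",290,150,200,150,"z2",4,b)
E
```

```text
[([0.766, -0.114, -0.001], 0.29)]
[([0.366, -0.057, -0.002], 0.31)]
```

View pics/z2.png

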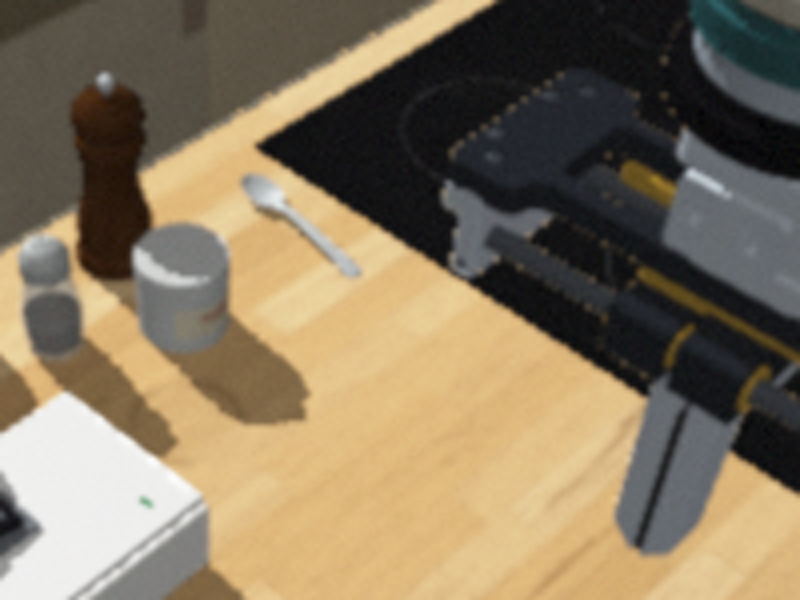

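View pics/z.png

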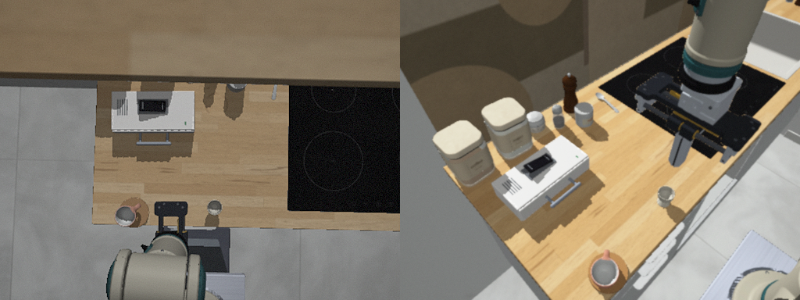

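No loose cell remains on the worktop. The bystanders stand where they were, the tray is home, and the rocker's left end is up.

```bash
python3 - <<'E'
from h import *
P(); r.sign_off()
E
```

```text
0.0004 [0.33   0.049  0.2993] [ 0.31 -0.58 -0.02] 82.3
the job is handed in; nothing more can be done
```

The job is handed in at 82 s on the robot's clock. Three cells were lying on the worktop, and they are now in bays 2, 3 and 4. After that I pushed the tray home, then pressed the rocker's right end down.

**Final checks**
- **Cells:** before the tray was closed, both cameras showed each cell level, button end under its lip and spring compressed. The last pictures show no loose cell on the worktop. The small patch hidden behind the spice tin is not visible from either camera.
- **Tray:** the two closing pushes stopped at 18 N and 15 N. The handle travelled about 91 mm, against the 90 mm stated. A thin seam of about 1 mm still shows at the panel.
- **Rocker:** the right end is at about 70 mm and the left end is up.
- **Bystanders:** the mug, egg cup and spice tin read within a few millimetres of where they started.

**What disagreed or went wrong**
- **Fingertips:** they lie at the reported TCP, not 25 mm ahead of it. My first closing on the handle therefore missed the bar. I measured this by touching the worktop and corrected for it.
- **Knocked cell:** one cell was knocked aside to the edge of the hob during the run. I found it again and loaded it.
- **Lip contact:** going into bay 3, the first cell touched something with about 3 N, possibly the lip, before it seated.
- **Press on a cell:** when I moved the cells in bays 4 and 2 forward to the contact, the tool briefly read about 8 N and 5 N vertically. Both looked level and seated afterwards.

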